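# Pull the lock pin and push a tested coupler through the one-way chute flap

## Task

Pull the T-handled lock pin out of the socket beside the chute's flap and lay it on the bench. Then put the brass quick coupler into the mouth of the sloping chute and push it all the way through the sprung one-way flap, so that it ends in the closed bin behind and the flap has shut after it. Leave the other things on the bench where they are, and let go of everything.

Things in the scene. Friction and masses are not known exactly. Their poses are not given: they have to be found in the camera images.
- chute: Grey sheet-steel pass chute with a closed bin, bolted to the bench, 102 mm wide over its cheeks, about 170 mm long, 126 mm high. Origin: on the bench below the gate, mid-width. Axes: x across the chute, y uphill (towards the open mouth), z up. All offsets below are in this frame, m.
- gate (a point): Where the flap meets the steel ramp, mid-width, at (0, 0, 0.076). The flat ramp, 94 mm wide, slopes down towards -y at 50 degrees from horizontal, from the lip through the gate to (y -0.039, z 0.030) in the bin. The shut flap stands square to the ramp here, its free edge 12 mm off the ramp.
- lip (a point): Middle of the ramp's open upper edge, (0, 0.030, 0.111), 46 mm up the ramp from the gate. This stretch is open above and at the sides; only from 2 mm above the gate do cheeks (inner gap 94 mm) stand beside it. Nothing is below or uphill of the lip but the bench.
- flap_hinge (a point): Middle of the flap's hinge rod (9 mm thick, across the chute), 50 mm square off the ramp, at (0, -0.038, 0.108). A roofed bin lies behind: its roof's top edge is at z 0.126.
- bin (a point): Middle of the bin's floor, (0, -0.09, 0.004). The bin (far wall at y -0.143, clear roof at z 0.123) can be entered only through the flap.
- flap (a joint): Angle, rad, of the aluminium flap (88 mm wide) that hangs from the hinge rod: 0 shut, on its stop; it opens only inwards (downhill), to 1.3. Spring: 3 N at its free edge when shut, 6 N when open. It holds a coupler lying against it. The edge rides on the coupler and clamps it until its rear end is about 25 mm past the gate; then it slides into the bin. Pin in: under 0.4 rad.
- pin_bar (a point): Steel lock pin with a T-handle: middle of the cross bar, a round bar 10 mm thick, 44 mm long along this frame's x; z points from the tip to the bar. Shank 8 mm thick, its rounded tip 88 mm below this point. It stands upright, 26 mm deep in a 9.5 mm square hole, bar 165 mm above the bench and above all round it; it lifts straight out with almost no force. 60 g.
- pin_socket (a point): Mouth of the pin's hole, on a small steel block outside the chute's +x cheek, at (0.068, -0.055, 0.103). A dog on the flap's end, 134 mm above the bench, stands beside the pin.
- part_center (a point): Brass quick coupler, a stepped round-and-hex fitting with a silvery nose, 22 mm thick (20 mm across where it is gripped), 60 mm long, standing upright on the bench at the start; this point is its centre, 30 mm up, z along its length. About 90 g. It slides down the ramp freely when let go there; with its end against the shut flap it lies still on the ramp.
- tee: Brass tee fitting, 52 x 22 x 35 mm, origin at its underside; bystander.
- bolt: Hexagon bolt standing on its head, 20 mm wide, 62 mm tall, origin at its underside; bystander.
- valve: Small white flow valve with a brass foot, 20 x 16 x 45 mm, standing; origin at its underside; bystander.
- washers: Stack of steel washers, 30 mm wide, 14 mm high, origin at its underside; bystander.
- knob: Black ribbed regulator knob lying on the bench, 48 mm wide, 22 mm high, origin at its underside; bystander.
- lock_pin: The same lock pin, origin at the tip of its shank, axes as point pin_bar.
- part: The same coupler, origin at its lower end, z along its length.
There are look-alikes about, which are no part of the job. Leave any green or turquoise look-alike of the part alone.

How it is judged:
By the outcome, as a careful person would: the job done as asked, in the order asked, and still so for the second after the job is handed in, with the robot touching nothing.
It also fails if it takes over 61 s, if anything falls off the work surface, if the arm or the gripper's body presses on something with over 40 N, if the wrist force passes 120 N, or if a joint passes its speed limit or range.

## Robot

A 6-joint arm with a two-finger parallel gripper is mounted at the origin on the work surface; the furniture and walls round the work are solid. World frame = base frame: x ahead of the robot, y to its left, z up, the work surface at z = 0. Lengths are in m, angles in rad, forces in N, time in s.
With the tool pointing down it reaches from about 0.3 to 0.875 m from the base axis. Payload 6.4 kg.
Tool frame: the origin (TCP) lies where the fingers leave the gripper's body, on its centre line; the fingertips stand 73 mm ahead of it and the grasp point (between the pads) lies 54 mm ahead of it; x points along the fingers, y is the direction in which the jaws open and shut, and the axes are right-handed (so a half turn about x gives the same grasp; the last joint's range is limited). The gripper opens to 85 mm and grips with 20 to 120 N. Pads are 22 mm wide; open, the fingers measure 114 mm over their backs; the gripper's body (76 mm by 85 mm) begins 54 mm behind the grasp point. The pads swing forward as they close: fully open they stand 13 mm farther back than shut.
Start: joints at [1.034, 0.181, 1.607, -0, 1.354, -0.206], TCP at [0.187, 0.544, 0.304] pointing down, gripper open.
Joint ranges: [-2.99, 2.99], [-0.89, 2.07], [0.3, 2.58], [-1.14, 4.28], [0, 2.63], [-3.12, 3.12]. Speed limits (rad/s): [2.57, 2.57, 3.01, 3.14, 3.14, 3.14].

## Interface

Orientations are given as a unit quaternion [x, y, z, w].
In Python, from bench import telemetry, eyes, r gives the robot as it stands.
- The arm moves only by the tool drive_tool, never from a script. Its argument "plan" is a list that holds one entry, the list of rows, each a list of 5 numbers: the shift along the tool's x, y, z in m, then the turn about the tool's x in degrees, then the finger opening in m, from 0 to 0.0854. In form: [[[tx, ty, tz, twist, jaw], ...]]. A call has 1 to 20 rows; each row is the pose to reach, as a shift and turn from the pose measured when the call began, along the tool's axes at that moment; what a row does not reach only later rows make up. A row lasts 1/8 s, in which the tool goes at most 62.5 mm and 10.7 degrees, less where a joint would pass 70% of its speed; a pose out of reach is approached as far as the arm can. A call with a gripper value outside its range is refused whole. The fingers move at their own pace and stop on an object; "grip_force" is the grip in N (left out, the last holds). Time passes only in rows, so rows that repeat a pose let the fingers close. It gives the time, the measured TCP pose, the force and the opening at its end, in the units of the state.
- telemetry.get_state(): the state, without advancing time (a new reading comes with each control period).
- eyes.grab_frame(name): name is "scene" or "top"; returns a dict with "frame" (480x640x3 uint8, blue, green, red), "z_map" (480x640 float32, m along the optical axis (not along the pixel's ray), 0 where there is no reading), "fx", "fy", "cx", "cy" (pixels), "rvec" (rotation vector, rad) and "tvec" (3), from world to camera coordinates, as OpenCV has them. Camera axes: x right, y down, z forward; pixel columns grow to the right and rows downward; lengths in m; the calibration is good to about 2 mm. A picture is of the moment at which its call begins.
- r.job_done(): hands the job in, once; it reports no verdict.
The state is a dict: "time_s": time; "joint_pos": joint angles; "qvel": joint speeds; "joint_torque": joint torques, N m; "tool_pos": TCP position; "ee_rot": TCP orientation; "wrist_force": force on the tool from outside, world axes, zero at the start; "ft_torque": the same for the moment, N m; "gripper_width": opening from 0.0 (shut) to 1.0 (fully open).
Only numpy, scipy, OpenCV 4.12 (cv2) and the standard library are available. Lean on these libraries where they do the work, as an engineer would, in place of code of your own. Each camera call takes 0.05 s, during which the arm holds its last target.

## Working session

There is one attempt and no reset: what is moved stays moved. The work goes in short steps, Python scripts to look and compute and a tool call to move; the robot and the scene stay as the last step left them, time stands still between calls to the robot, and variables do not carry over. Pictures are saved under pics/ and viewed, and the job is handed in when it is done.

Besides the shell and the picture viewer there is one more tool, called as name(argument=value, ...) on one line, values as JSON. drive_tool: Moves the arm, as the interface text tells. Its arguments: {"type":"object","properties":{"plan":{"type":"array","items":{"type":"array","items":{"type":"array","items":{"type":"number"}}}},"grip_force":{"type":"number"}},"required":["plan"]}

```bash
ls; mkdir -p pics; cat > h.py <<'E'
import numpy as np, cv2
from scipy.spatial.transform import Rotation as R
from bench import telemetry, eyes, r
def save(name,fn,crop=None,scale=1):
    f=eyes.grab_frame(name); np.savez('last_'+name+'.npz',**f)
    im=f['frame']
    if crop: x0,y0,x1,y1=crop; im=im[y0:y1,x0:x1]
    if scale!=1: im=cv2.resize(im,None,fx=scale,fy=scale,interpolation=cv2.INTER_CUBIC)
    cv2.imwrite('pics/'+fn,im); return f
def load(name): return dict(np.load('last_'+name+'.npz'))
def crop(name,fn,c,scale):
    f=load(name); x0,y0,x1,y1=c
    cv2.imwrite('pics/'+fn,cv2.resize(f['frame'][y0:y1,x0:x1],None,fx=scale,fy=scale,interpolation=cv2.INTER_CUBIC))
def w(f,u,v,z=None):
    """pixel -> world by depth"""
    if z is None: z=f['z_map'][int(round(v)),int(round(u))]
    p=np.array([(u-f['cx'])/f['fx']*z,(v-f['cy'])/f['fy']*z,z])
    M=cv2.Rodrigues(np.array(f['rvec'],float).reshape(3))[0]
    return M.T@(p-np.array(f['tvec']).reshape(3))
def wh(f,u,v,h):
    """pixel -> world on plane z=h"""
    M=cv2.Rodrigues(np.array(f['rvec'],float).reshape(3))[0]; t=np.array(f['tvec']).reshape(3)
    c=-M.T@t; d=M.T@np.array([(u-f['cx'])/f['fx'],(v-f['cy'])/f['fy'],1]); return c+d*(h-c[2])/d[2]
def px(f,P):
    return cv2.projectPoints(np.array(P,float).reshape(-1,3),np.array(f['rvec'],float),np.array(f['tvec'],float),np.array([[f['fx'],0,f['cx']],[0,f['fy'],f['cy']],[0,0,1]],float),None)[0].reshape(-1,2)
E
python3 - <<'E'
from h import *
np.set_printoptions(precision=4,suppress=True)
for n in('scene','top'):
    f=save(n,n+'0.png'); M=cv2.Rodrigues(np.array(f['rvec'],float))[0]; print(n,-M.T@np.array(f['tvec']).reshape(3),M[2],f['fx'])
print(telemetry.get_state())
E
```

```text
pics
scene [0.2481 0.5654 0.9354] [ 0.2802 -0.5657 -0.7755] 499.19283853769207
top [ 0.3948 -0.0187  1.1608] [ 0.1433 -0.0209 -0.9895] 467.6062346667275
{'time_s': 0.1, 'joint_pos': array([ 1.0337,  0.1815,  1.6079, -0.    ,  1.3538, -0.2063]), 'qvel': array([-0.0007, -0.0029, -0.0024,  0.0011,  0.0017, -0.0015]), 'joint_torque': array([  0.0015, -44.587 , -35.2239,  -0.0002,   0.004 ,  -0.    ]), 'tool_pos': array([0.1865, 0.5435, 0.3031]), 'ee_rot': array([ 0.1159,  0.6977, -0.1169,  0.6973]), 'wrist_force': array([ 0.2266,  0.5781, -0.3905]), 'ft_torque': array([ 0.037 , -0.0461, -0.0458]), 'gripper_width': 1.0038933882211214}
```

View pics/scene0.png

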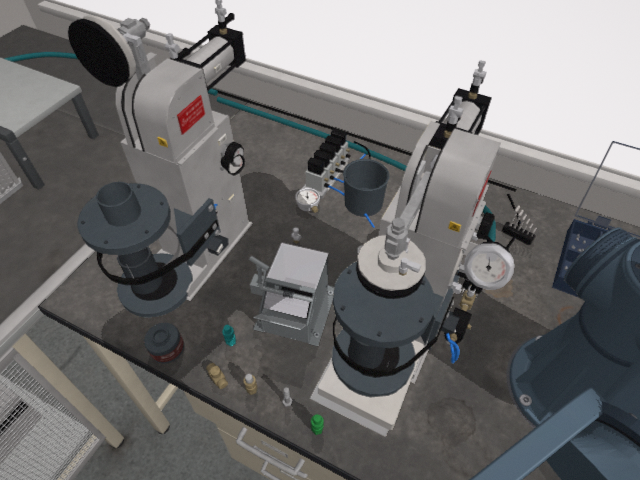

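View pics/top0.png

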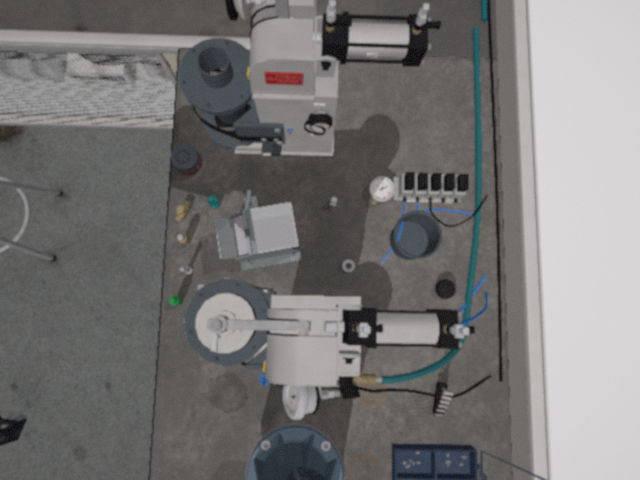

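```bash
python3 - <<'E'
from h import *
np.set_printoptions(precision=3,suppress=True)
f=load('scene');g=load('top')
print(px(g,[[0,0,0],[.3,0,0],[0,.5,0],[.187,.544,.3]]),px(f,[[0,0,0],[.3,.5,0],[.187,.544,.3]]))
crop('scene','s1.png',(130,220,350,450),3.4/1.4)
crop('top','t1.png',(150,130,320,320),3.1)
for u,v in [(217,378),(251,386),(287,398),(297,250),(300,300)]: print('s',(u,v),w(f,u,v))
for u,v in [(181,212),(182,238),(185,270),(275,225),(248,205)]: print('t',(u,v),w(g,u,v))
E
```

```text
[[294.566 475.377]
 [298.181 344.02 ]
 [ 78.202 472.227]
 [-20.917 418.662]] [[567.104 387.732]
 [310.831 577.767]
 [386.603 657.016]]
s (217, 378) [0.61  0.303 0.021]
s (251, 386) [0.537 0.293 0.043]
s (287, 398) [0.468 0.279 0.034]
s (297, 250) [0.584 0.027 0.123]
s (300, 300) [0.526 0.12  0.104]
t (181, 212) [0.612 0.294 0.034]
t (182, 238) [0.544 0.279 0.065]
t (185, 270) [0.47  0.271 0.048]
t (275, 225) [0.571 0.057 0.122]
t (248, 205) [0.605 0.114 0.168]
```

View pics/s1.png

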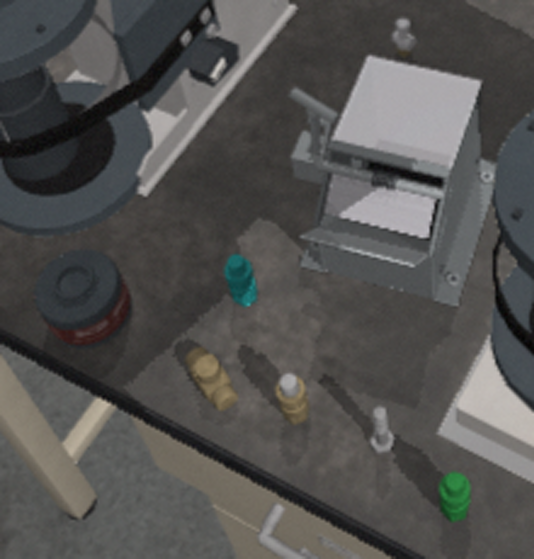

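View pics/t1.png

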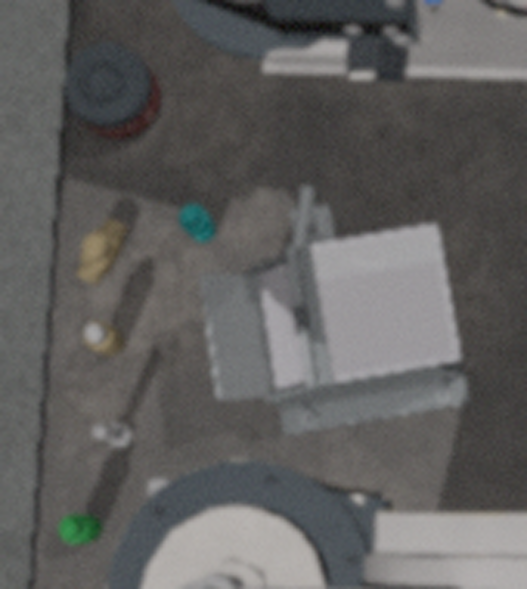

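```bash
cat >> h.py <<'E'
def cloud(f):
    z=f['z_map']; v,u=np.nonzero(z>0); z=z[v,u]
    p=np.stack([(u-f['cx'])/f['fx']*z,(v-f['cy'])/f['fy']*z,z],1)
    M=cv2.Rodrigues(np.array(f['rvec'],float).reshape(3))[0]
    return (p-np.array(f['tvec']).reshape(3))@M
E
python3 - <<'E'
from h import *
np.set_printoptions(precision=3,suppress=True,linewidth=200)
P=np.concatenate([cloud(load('scene')),cloud(load('top'))])
xs=np.arange(.1,.9,.05); ys=np.arange(.4,-.4,-.05)
print('      ',' '.join('%4d'%(y*100) for y in ys))
for x in xs[::-1]:
    row=[]
    for y in ys:
        m=(abs(P[:,0]-x)<.025)&(abs(P[:,1]-y)<.025); row.append('%4d'%(1000*np.percentile(P[m,2],99.5)) if m.sum()>3 else '   .')
    print('%.2f  '%x,' '.join(row))
# plane fit roof, ramp, chute yaw
import cv2
for n in('scene','top'):
    Q=cloud(load(n)); m=(abs(Q[:,0]-.575)<.09)&(abs(Q[:,1]-.055)<.1)&(abs(Q[:,2]-.1245)<.004)
    q=Q[m]; c=cv2.minAreaRect(q[:,:2].astype(np.float32)); print(n,m.sum(),c,np.median(q[:,2]))
    print(cv2.boxPoints(c))
E
```

```text
40   35   30   25   20   15   10    5    0   -4   -9  -14  -19  -24  -29  -34
0.85   -837    5    5  246  296  296  575  544  542  486  442  417  485  444    6    6
0.80   -840    3   51  244  245  246  552  541  461  401    7    5    5    7    6    6
0.75      .   39   61   57    5  200  334  335  336  288    6    5    5    6    6    7
0.70      .    4   54   52    5    6    6    6    5    5    5   32   32  102  103  103
0.65      .    4   34   45   62  104  173    5    5   45   47   29   33  101  100  101
0.60      .    4   37    5  111  116  171  128  127    6    5    6  102  103  103   57
0.55      .    5   63   40  113  112  129  128  127    6    5    5  103  102  103   99
0.50      .    4    6    8  112  105  129  126  125    5   18   16   13  103  103    6
0.45      .    4   61   61  256  258  260  146    5    6    6    6    7    5    6   27
0.40      .    5   61   35  261  351  353  444  461  462  418  415  406  402    6   25
0.35      .    4    5   35  260  425  427  445  462  462  485  439  405  467  422  172
0.30      .    5    5   34  259  366  340  443  461  462  402    6    5    8    4   59
0.25      .    5    5   12   31  144  202  333  334  335  318  111  108  103   89   67
0.20    620    6    5    5    5    5   83  112  296  283  225  106   70   48   75   92
0.15    635  630    6    5    5    5    5    5    4    5    5    5    6    6   61   68
0.10    633  630  607    5    5    5   14  121  367  371   15    6    6   46   46   47
scene 1928 ((0.5715371370315552, 0.06662078946828842), (0.11881469190120697, 0.10697335004806519), 12.140393257141113) 0.12271554515503959
[[0.502 0.106]
 [0.525 0.002]
 [0.641 0.027]
 [0.618 0.131]]
top 1952 ((0.569469690322876, 0.06525030732154846), (0.1127818301320076, 0.10305920988321304), 11.370575904846191) 0.12429945669928216
[[0.504 0.105]
 [0.524 0.004]
 [0.635 0.026]
 [0.615 0.127]]
```

```bash
python3 - <<'E'
from h import *
crop('scene','s2.png',(235,235,340,345),5.4)
crop('top','t2.png',(205,180,310,280),6)
crop('scene','s3.png',(195,340,305,430),6)
E
```

```text
(no output)
```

View pics/s2.png

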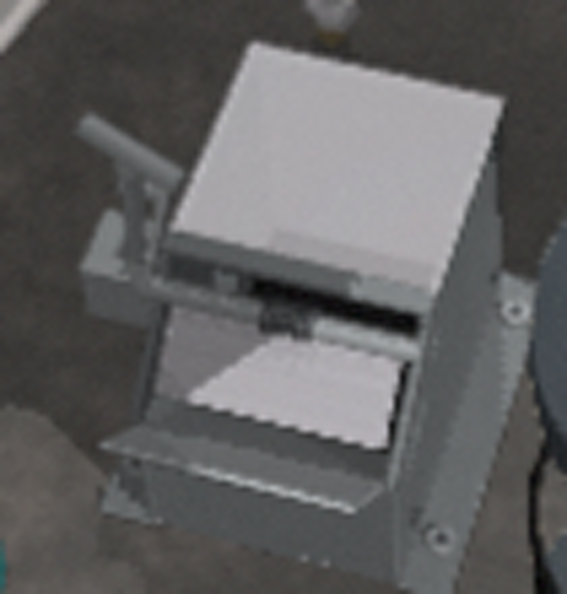

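View pics/t2.png

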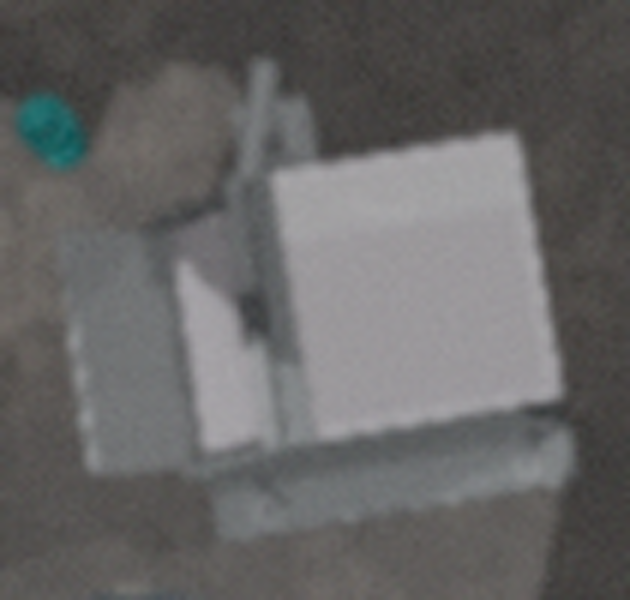

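View pics/s3.png

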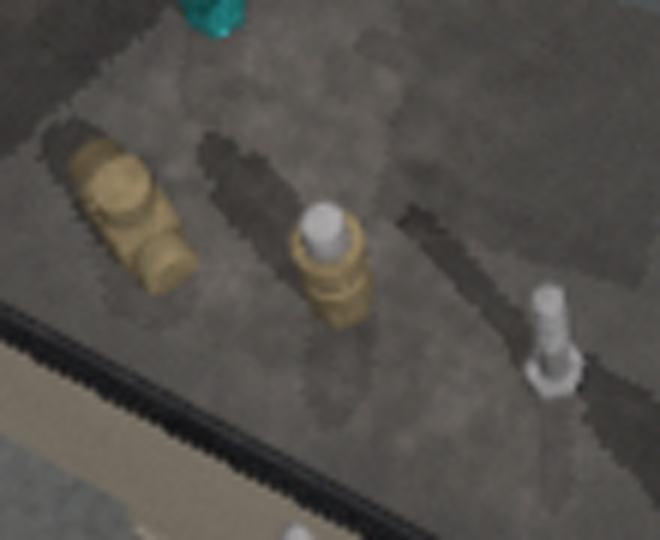

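```bash
python3 - <<'E'
from h import *
np.set_printoptions(precision=4,suppress=True,linewidth=200)
s=load('scene');g=load('top')
T=lambda u,v:(205+u/6-.5,180+v/6-.5)
S=lambda u,v:(235+u/5.4-.5,235+v/5.4-.5)
def yaw(a,b): d=b-a; return np.degrees(np.arctan2(d[1],d[0])),np.linalg.norm(d)
tt=[wh(g,*T(*p),.1255) for p in [(275,172),(520,132),(562,400),(312,440)]]
ss=[wh(s,*S(*p),.1255) for p in [(167,232),(252,42),(503,98),(435,285)]]
for n,q in (('top',tt),('scene',ss)):
    print(n,np.array(q)[:,:2].tolist())
    print(' near edge',yaw(q[3],q[0]),'far',yaw(q[2],q[1]),'sides',yaw(q[1],q[0]),yaw(q[2],q[3]))
# lip
print('lip top',[wh(g,*T(*p),.111)[:2] for p in [(62,235),(92,472)]],'scene',[wh(s,*S(*p),.111)[:2] for p in [(105,445),(350,510)]])
# ramp plane
for n,f in (('s',s),('t',g)):
    Q=cloud(f); m=(Q[:,0]>.48)&(Q[:,0]<.60)&(Q[:,1]>.125)&(Q[:,1]<.18)&(Q[:,2]>.06)&(Q[:,2]<.115)
    q=Q[m]
    for _ in range(5):
        A=np.c_[q[:,:2],np.ones(len(q))]; c=np.linalg.lstsq(A,q[:,2],rcond=None)[0]; r_=q[:,2]-A@c; q=q[abs(r_)<2*r_.std()+1e-4]
    print(n,len(q),c,'yaw',np.degrees(np.arctan2(-c[0],c[1])),'slope',np.degrees(np.arctan(np.hypot(*c[:2]))),r_.std(), q.min(0),q.max(0))
# pin bar ends at z=.165
print('bar top',[wh(g,*T(*p),.168)[:2] for p in [(265,62),(255,178)]],'scene',[wh(s,*S(*p),.168)[:2] for p in [(85,122),(182,178)]])
for n,f in (('s',s),('t',g)):
    Q=cloud(f); q=Q[(abs(Q[:,0]-.62)<.05)&(abs(Q[:,1]-.1)<.05)&(Q[:,2]>.155)]; print(n,len(q),q.mean(0),q.min(0),q.max(0)); 
    d=np.linalg.svd(q[:,:2]-q[:,:2].mean(0))[2][0]; print(d,np.degrees(np.arctan2(d[1],d[0])))
# coupler
for n,f in (('s',s),('t',g)):
    Q=cloud(f); q=Q[(abs(Q[:,0]-.54)<.03)&(abs(Q[:,1]-.28)<.03)&(Q[:,2]>.008)]; print(n,len(q),q.mean(0),q.min(0),q.max(0)); k=q[q[:,2]>.054]; print(len(k),k.mean(0))
print(telemetry.get_state()['joint_pos'],R.from_quat(telemetry.get_state()['ee_rot']).as_matrix())
E
```

```text
top [[0.6069519601190434, 0.11393528969331768], [0.624779983158313, 0.02266916487258255], [0.523531185235382, 0.004011872921591497], [0.5063167709291554, 0.09598490461582883]]
 near edge (np.float64(10.113534567056252), np.float64(0.10222356689000187)) far (np.float64(10.440867373598033), np.float64(0.1029534536758385)) sides (np.float64(101.05303414869054), np.float64(0.09299109605377673)) (np.float64(100.60128156694114), np.float64(0.09357015880576244))
scene [[0.6045717999430272, 0.11694157285295464], [0.6220677572334046, 0.025967330274861866], [0.5239301813749889, 0.005649119340780606], [0.5071274297429839, 0.09243851679754461]]
 near edge (np.float64(14.114778700809566), np.float64(0.1004778833362729)) far (np.float64(11.697142630579252), np.float64(0.10021882802611547)) sides (np.float64(100.8860801234255), np.float64(0.09264135865888613)) (np.float64(100.9571193864884), np.float64(0.08840097269439405))
lip top [array([0.5835, 0.195 ]), array([0.4938, 0.1791])] scene [array([0.5828, 0.1961]), array([0.4944, 0.1792])]
s 841 [ 0.167  -0.7792  0.1101] yaw -167.90480745477842 slope
[... 203 characters left out ...]
0729] [0.5998 0.1799 0.1146]
bar top [array([0.6387, 0.1138]), array([0.5959, 0.1156])] scene [array([0.6366, 0.1133]), array([0.5932, 0.1184])]
s 128 [0.6144 0.1172 0.1661] [0.5934 0.1098 0.1551] [0.637  0.1228 0.1724]
[-0.9953  0.0972] 174.4229829290419
t 97 [0.6155 0.1153 0.1688] [0.5941 0.1086 0.159 ] [0.638  0.1224 0.1736]
[-0.9946  0.1042] 174.01753263519785
s 195 [0.5414 0.2883 0.0413] [0.5334 0.2735 0.0083] [0.556  0.2964 0.0637]
49 [0.5441 0.2856 0.0587]
t 103 [0.5443 0.2812 0.0455] [0.535  0.2727 0.0103] [0.5564 0.2957 0.0649]
30 [0.5456 0.2834 0.0609]
[ 1.0337  0.1815  1.6079 -0.      1.3538 -0.2063] [[-0.0008  0.3248  0.9458]
 [-0.0013  0.9458 -0.3248]
 [-1.     -0.0015 -0.0003]]
```

```bash
python3 - <<'E'
from h import *
s=load('scene');g=load('top')
print(wh(s,195+322/6-.5,340+214/6-.5,.060),wh(g,150+94/3.1-.5,130+332/3.1-.5,.060))
crop('top','t3.png',(160,200,220,290),6.5)
for n,f in (('s',s),('t',g)):
  Q=cloud(f)
  print(np.median(Q[(abs(Q[:,0]-.5)<.02)&(abs(Q[:,1]-.22)<.02)],0))
  for nm,c in (('tee',(.612,.298)),('bolt',(.468,.275)),('turq',(.63,.225)),('green',(.40,.285))):
    q=Q[(abs(Q[:,0]-c[0])<.04)&(abs(Q[:,1]-c[1])<.04)&(Q[:,2]>.01)]; print(n,nm,q.min(0),q.max(0))
st=telemetry.get_state(); print(R.from_quat(st['ee_rot']).as_matrix().T@(np.array([.6155,.1155,.26])-st['tool_pos']))
E
```

```text
[0.54688894 0.28270939 0.06      ] [0.54746697 0.28538113 0.06      ]
[ 0.5001332   0.22025618 -0.00094525]
s tee [0.59046189 0.27741747 0.01011125] [0.64545153 0.31363964 0.03774993]
s bolt [0.4657542  0.27068143 0.01057277] [0.47498594 0.2810402  0.06493821]
s turq [0.62716693 0.20550053 0.0107112 ] [0.65105937 0.22871713 0.06178873]
s green [0.3860888  0.28205921 0.01150604] [0.40845193 0.30547435 0.06227219]
[0.49983716 0.22019256 0.00108007]
t tee [0.59172271 0.2767623  0.01109859] [0.64204152 0.31279656 0.04057708]
t bolt [0.46425058 0.2661065  0.01035355] [0.47683575 0.30988372 0.06654985]
t turq [0.62866155 0.20618775 0.01038762] [0.65063811 0.22758519 0.06486989]
t green [0.38727519 0.28170538 0.0104199 ] [0.40870812 0.30448577 0.06414852]
[ 0.04330651 -0.26543099  0.54472466]
```

View pics/t3.png

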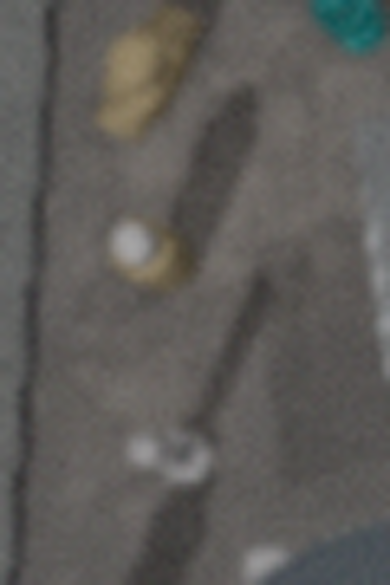

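drive_tool(plan=[[[-0.03,0,0.01,0,0.085],[-0.06,-0.01,0.03,0,0.085],[-0.06,-0.03,0.07,5,0.085],[-0.06,-0.05,0.11,12,0.085],[-0.06,-0.07,0.15,19,0.085],[-0.06,-0.09,0.19,26,0.085],[-0.06,-0.11,0.23,33,0.085],[-0.06,-0.13,0.27,40,0.085],[-0.06,-0.15,0.31,47,0.085],[-0.06,-0.17,0.35,54,0.085],[-0.06,-0.19,0.39,61,0.085],[-0.06,-0.21,0.43,68,0.085],[-0.06,-0.23,0.47,73,0.085],[-0.06,-0.25,0.51,77,0.085],[-0.06,-0.26,0.53,77,0.085],[-0.06,-0.2654,0.5447,77,0.085],[-0.06,-0.2654,0.5447,77,0.085]]])

```text
time_s: 2.22
tool_pos: [0.6157, 0.1157, 0.363]
ee_rot: [-0.525, -0.473, 0.526, -0.473]
wrist_force: [-0.2, 0.5, -0.6]
gripper_width: 0.998
```

```bash
cat >> h.py <<'E'
def to(*targets):
    st=telemetry.get_state(); M=R.from_quat(st['ee_rot']).as_matrix()
    print('t',st['time_s'],'pos',st['tool_pos'],'yaw_y',np.degrees(np.arctan2(M[1,1],M[0,1])),'F',st['wrist_force'],'grip',st['gripper_width'])
    for t in targets: print(np.round(M.T@(np.array(t)-st['tool_pos']),4))
E
python3 - <<'E'
from h import *
np.set_printoptions(precision=4,suppress=True,linewidth=200)
st=telemetry.get_state(); print(st['joint_pos'])
to((.6155,.1155,.221))
# kin fit
A=[];b=[]
for q,p in (([1.0337,.1815,1.6079,0,1.3538],(.1865,.5435,.3031)),(st['joint_pos'],st['tool_pos'])):
    rr=np.hypot(p[0],p[1]); az=np.arctan2(p[1],p[0]); print('lat',rr*np.sin(az-q[0])); rad=rr*np.cos(az-q[0])
    a,c=q[1],q[1]+q[2]
    A+= [[np.sin(a),np.sin(c),0],[np.cos(a),np.cos(c),1]]; b+=[rad,p[2]]
print(np.linalg.lstsq(np.array(A),np.array(b),rcond=None))
save('scene','s4.png'); 
E
```

```text
[-0.003   0.2541  1.4004 -0.0011  1.4885  0.1008]
t 2.225 pos [0.6157 0.1157 0.363 ] yaw_y -5.9375497977336815 F [-0.1854  0.4666 -0.5965] grip 0.9982033973634303
[0.142 0.    0.   ]
lat 0.11783772851906359
lat 0.11752344279399024
(array([ 0.5593,  0.4748, -0.1413]), array([0.]), np.int32(3), array([1.9897, 1.4282, 0.0394]))
```

View pics/s4.png

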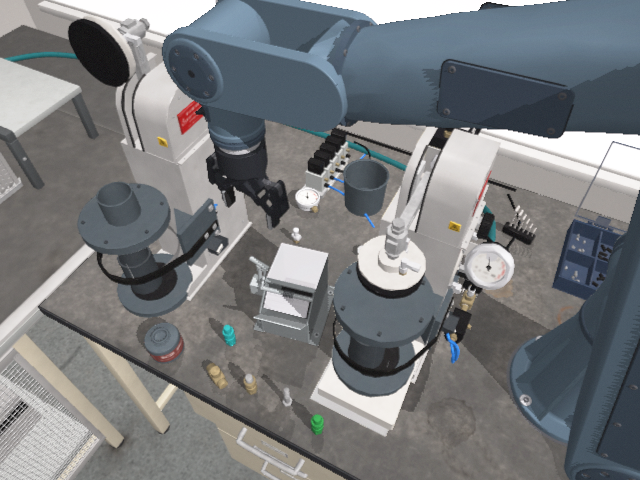

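drive_tool(plan=[[[0.05,0,0,0,0.085],[0.1,0,0,0,0.085],[0.125,0,0,0,0.085],[0.142,0,0,0,0.085],[0.142,0,0,0,0.085]]], grip_force=25)

```text
time_s: 2.9
tool_pos: [0.6142, 0.1169, 0.2203]
ee_rot: [-0.524, -0.474, 0.526, -0.473]
wrist_force: [0.2, -0.3, 0.6]
gripper_width: 0.993
```

```bash
python3 - <<'E'
from h import *
to((.6155,.1155,.221))
save('scene','s5.png',(210,190,330,330),4.2)
E
```

```text
t 2.9 pos [0.61419406 0.11692196 0.22033365] yaw_y -5.837855045199062 F [ 0.18951295 -0.31167721  0.61576819] grip 0.9925925848267877
[-0.0007  0.0014  0.0013]
```

View pics/s5.png

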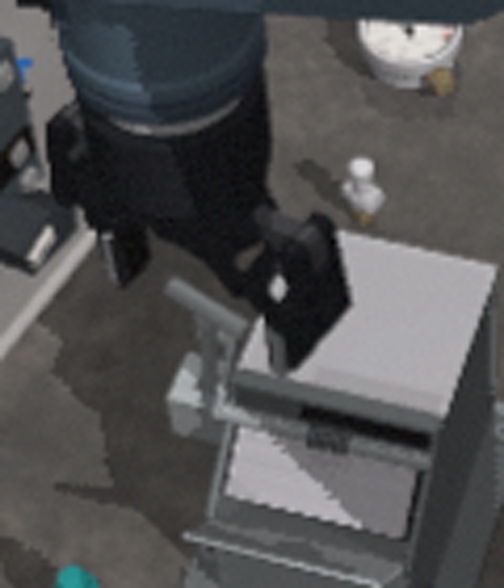

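drive_tool(plan=[[[0.0,0,0,0,0.06],[0.0,0,0,0,0.04],[0.0,0,0,0,0.035],[0.0,0,0,0,0.035],[0.0,0,0,0,0.035],[0,0,0,0,0.035]]], grip_force=25)

```text
time_s: 3.7
tool_pos: [0.6157, 0.1167, 0.2229]
ee_rot: [0.525, 0.473, -0.525, 0.474]
wrist_force: [0.2, -0.2, 5.7]
gripper_width: 0.498
```

```bash
python3 - <<'E'
from h import *
to((.6155,.1155,.221))
save('scene','s6.png',(210,190,330,330),4.2)
E
```

```text
t 3.7 pos [0.6156908  0.1166777  0.22288663] yaw_y -5.857462356752385 F [ 0.17424783 -0.19365006  5.70956712] grip 0.4981096622935795
[ 0.0019 -0.0001  0.0012]
```

View pics/s6.png

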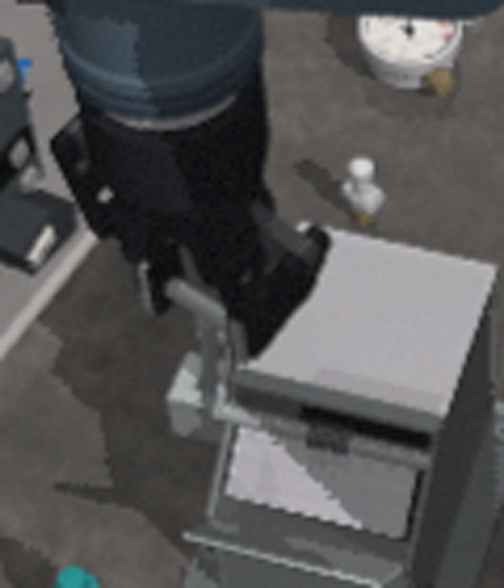

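drive_tool(plan=[[[-0.01,0,0,0,0.035],[-0.03,0,0,0,0.035],[-0.06,0,0,0,0.035],[-0.08,0,0,0,0.035],[-0.08,0,0,0,0.035]]])

```text
time_s: 4.38
tool_pos: [0.6165, 0.1168, 0.3055]
ee_rot: [0.526, 0.472, -0.524, 0.475]
wrist_force: [1.2, -0.6, -0.4]
gripper_width: 0.503
```

```bash
python3 - <<'E'
from h import *
to((.53,.21,.26),(.53,.21,.17))
save('scene','s7.png',(190,150,330,310),3.7)
E
```

```text
t 4.375 pos [0.61649406 0.11678446 0.30554829] yaw_y -5.855603806890147 F [ 1.23969245 -0.55763249 -0.359909  ] grip 0.5026559455708208
[ 0.045  -0.0958 -0.0839]
[ 0.135  -0.0963 -0.084 ]
```

View pics/s7.png

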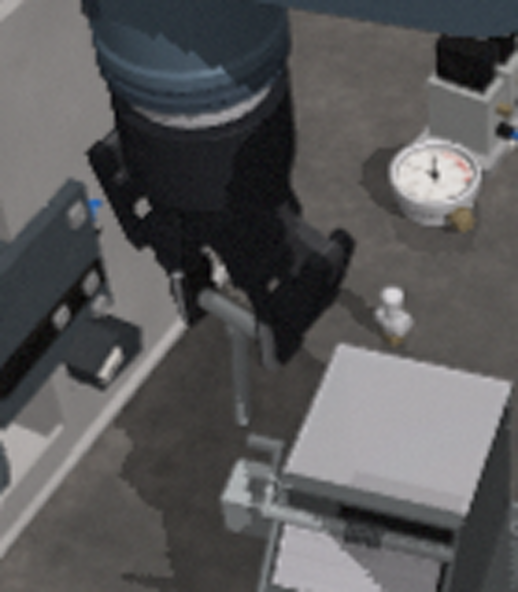

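```bash
python3 - <<'E'
from h import *
f=load('top')
to((.59,.2,.33),(.56,.27,.34),(.5,.33,.34),(.42,.36,.34),(.34,.36,.34),(.28,.32,.34),(.27,.30,.34))
print(wh(f,228,320,.26), wh(f,272,320,.26))
for n in ('top','scene'):
  Q=cloud(load(n)); q=Q[(Q[:,2]>.015)&(Q[:,2]<.1)&(Q[:,0]>.1)&(Q[:,0]<.36)&(Q[:,1]>.12)&(Q[:,1]<.4)]; print(n,len(q),q.min(0) if len(q) else 0,q.max(0) if len(q) else 0)
E
```

```text
t 4.425 pos [0.61577902 0.11678883 0.30365776] yaw_y -5.854119705775308 F [ 1.10186619  0.53013898 -0.99053069] grip 0.4984867590184502
[-0.0265 -0.0341 -0.0801]
[-0.0366 -0.071  -0.1467]
[-0.0368 -0.1368 -0.2003]
[-0.0371 -0.2195 -0.222 ]
[-0.0373 -0.2991 -0.2138]
[-0.0374 -0.3547 -0.1679]
[-0.0374 -0.3626 -0.147 ]
[0.36296499 0.12956863 0.26      ] [0.36472293 0.04661059 0.26      ]
top 0 0 0
scene 2748 [0.27387369 0.12003764 0.01506751] [0.35999272 0.23605091 0.09992538]
```

drive_tool(plan=[[[-0.015,-0.015,-0.04,0,0.035],[-0.03,-0.034,-0.08,0,0.035],[-0.037,-0.055,-0.115,0,0.035],[-0.037,-0.075,-0.148,-5,0.035],[-0.037,-0.105,-0.175,-11,0.035],[-0.037,-0.137,-0.2,-18,0.035],[-0.037,-0.178,-0.212,-25,0.035],[-0.037,-0.22,-0.222,-32,0.035],[-0.037,-0.26,-0.22,-39,0.035],[-0.037,-0.3,-0.214,-46,0.035],[-0.037,-0.33,-0.19,-53,0.035],[-0.037,-0.355,-0.17,-60,0.035],[-0.037,-0.363,-0.157,-67,0.035],[-0.037,-0.363,-0.157,-74,0.035],[-0.037,-0.363,-0.157,-81,0.035],[-0.037,-0.363,-0.157,-87,0.035],[-0.037,-0.363,-0.157,-90,0.035],[-0.037,-0.363,-0.157,-90,0.035]]])

```text
time_s: 6.68
tool_pos: [0.2701, 0.3097, 0.3384]
ee_rot: [0.036, 0.706, -0.037, 0.706]
wrist_force: [-0.5, 0.3, -0.5]
gripper_width: 0.504
```

```bash
python3 - <<'E'
from h import *
to((.27,.31,.165),(.20,.31,.10))
save('scene','s8.png'); save('top','t8.png')
E
```

```text
t 6.675 pos [0.27012435 0.30972335 0.33844156] yaw_y 84.11382376126473 F [-0.54063525  0.25680557 -0.50209448] grip 0.5040275959623817
[ 0.1734  0.0006 -0.0003]
[ 0.2384 -0.0064 -0.07  ]
```

View pics/s8.png

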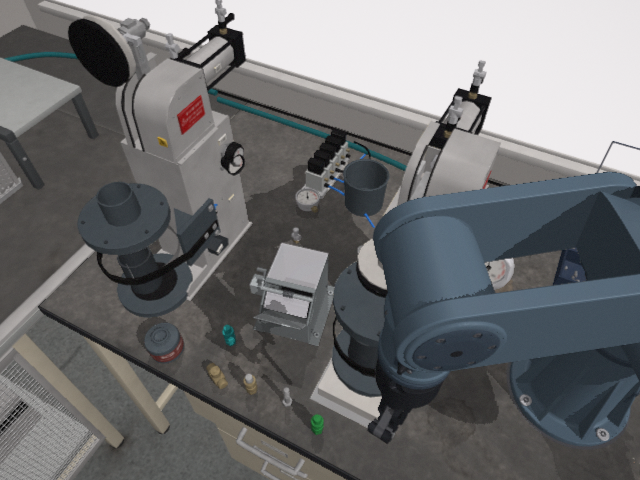

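View pics/t8.png

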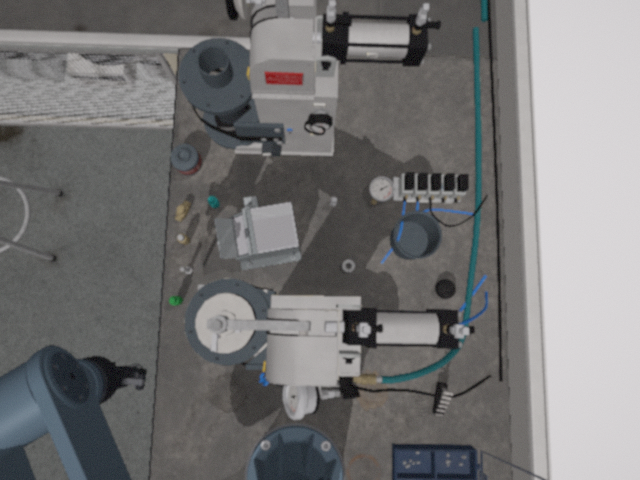

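```bash
python3 - <<'E'
from h import *
g=load('top'); print(wh(g,155,380,0),wh(g,152,440,0),wh(g,162,240,0))
crop('scene','s9.png',(340,360,460,480),5)
crop('top','t9.png',(80,330,180,430),6)
E
```

```text
[0.20933367 0.33859763 0.        ] [0.07337985 0.33585169 0.        ] [0.54612712 0.34540003 0.        ]
```

View pics/s9.png

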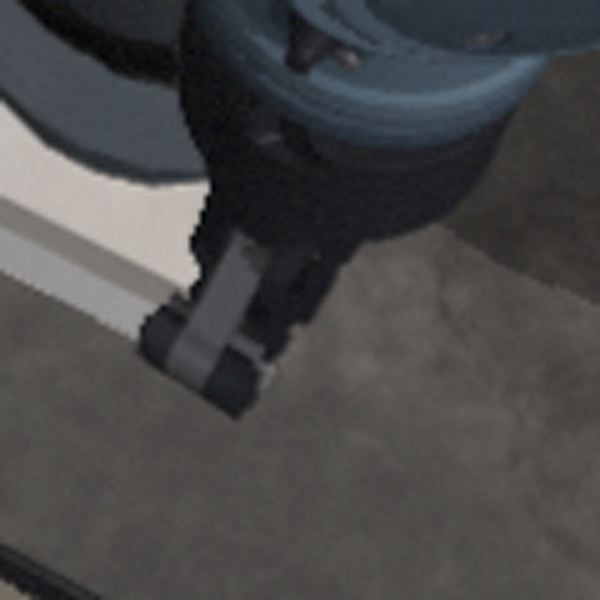

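View pics/t9.png

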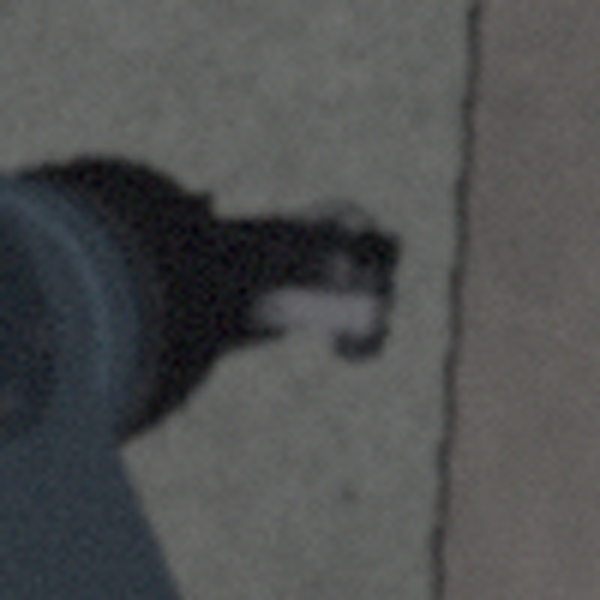

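drive_tool(plan=[[[0.04,-0.02,0.002,0,0.035],[0.09,-0.0445,0.005,0,0.035],[0.14,-0.0445,0.005,0,0.035],[0.175,-0.0445,0.005,0,0.035],[0.186,-0.0445,0.005,0,0.035],[0.186,-0.0445,0.005,0,0.035]]])

```text
time_s: 7.52
tool_pos: [0.2709, 0.2648, 0.1529]
ee_rot: [0.036, 0.706, -0.037, 0.706]
wrist_force: [-0.4, -0.5, 0.1]
gripper_width: 0.5
```

```bash
python3 - <<'E'
from h import *
to((.27,.265,.146))
save('scene','s10.png',(330,340,470,480),4.2)
E
```

```text
t 7.525 pos [0.27088085 0.26475203 0.1529389 ] yaw_y 84.06250622548171 F [-0.38995354 -0.48352363  0.11738692] grip 0.5000420904610599
[ 0.0069  0.0002 -0.0009]
```

View pics/s10.png

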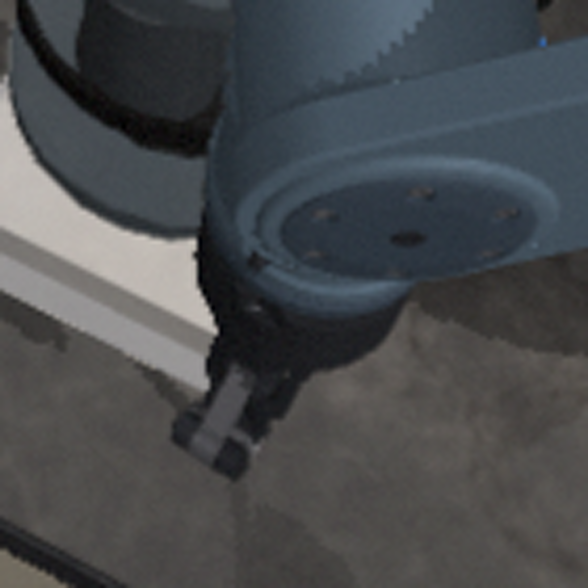

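drive_tool(plan=[[[0.006,0,0,0,0.035],[0.01,0,0,0,0.035],[0.012,0,-0.005,0,0.035],[0.013,0,-0.015,0,0.035],[0.013,0,-0.015,0,0.035]]])

```text
time_s: 8.2
tool_pos: [0.2589, 0.268, 0.1436]
ee_rot: [0.037, 0.703, -0.036, 0.709]
wrist_force: [-1.4, -2.2, 21.2]
gripper_width: 0.504
```

drive_tool(plan=[[[0.0,0,-0.008,0,0.035],[0.002,0,-0.018,0,0.035],[0.005,0,-0.026,0,0.035],[0.009,0,-0.032,0,0.035],[0.009,0,-0.032,0,0.035]]], grip_force=20)

```text
time_s: 8.82
tool_pos: [0.2267, 0.272, 0.1354]
ee_rot: [0.037, 0.703, -0.035, 0.709]
wrist_force: [-6.8, -0.3, 19.1]
gripper_width: 0.499
```

```bash
python3 - <<'E'
from h import *
to((.27,.265,.146))
save('scene','s11.png',(330,340,470,480),4.2);save('top','t11.png',(100,310,220,430),4.5)
E
```

```text
t 8.825 pos [0.22665513 0.27196287 0.13537837] yaw_y 84.14302682457146 F [-6.76064767 -0.28866463 19.12089772] grip 0.498662807410291
[-0.0103 -0.0025  0.0439]
```

View pics/s11.png

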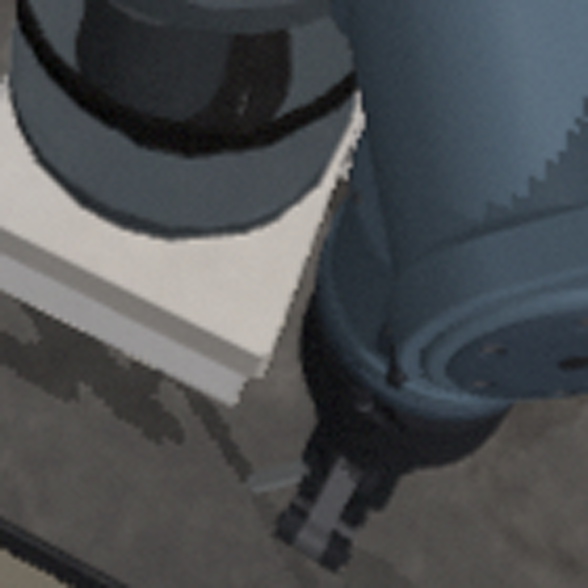

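View pics/t11.png

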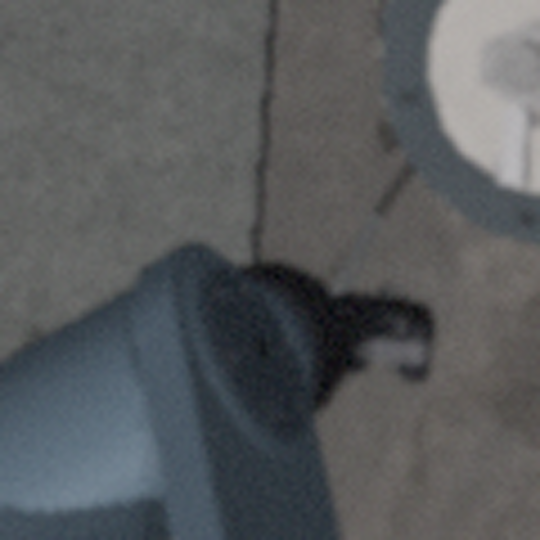

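drive_tool(plan=[[[0.008,-0.003,-0.01,0,0.035],[0.018,-0.006,-0.018,0,0.035],[0.028,-0.008,-0.023,0,0.035],[0.038,-0.008,-0.026,0,0.035],[0.046,-0.008,-0.026,0,0.035],[0.052,-0.008,-0.026,0,0.035],[0.056,-0.008,-0.026,0,0.035],[0.056,-0.008,-0.026,0,0.035]]])

```text
time_s: 9.93
tool_pos: [0.2009, 0.2667, 0.0791]
ee_rot: [0.037, 0.703, -0.035, 0.709]
wrist_force: [0.1, -1.3, 0.4]
gripper_width: 0.504
```

```bash
python3 - <<'E'
from h import *
to((.27,.265,.146))
save('scene','s12.png',(330,340,470,480),4.2)
E
```

```text
t 9.925 pos [0.20091938 0.26674977 0.07907861] yaw_y 84.12280723210057 F [ 0.10597553 -1.32555931  0.35413845] grip 0.504087221330223
[-0.0664  0.0055  0.0694]
```

View pics/s12.png

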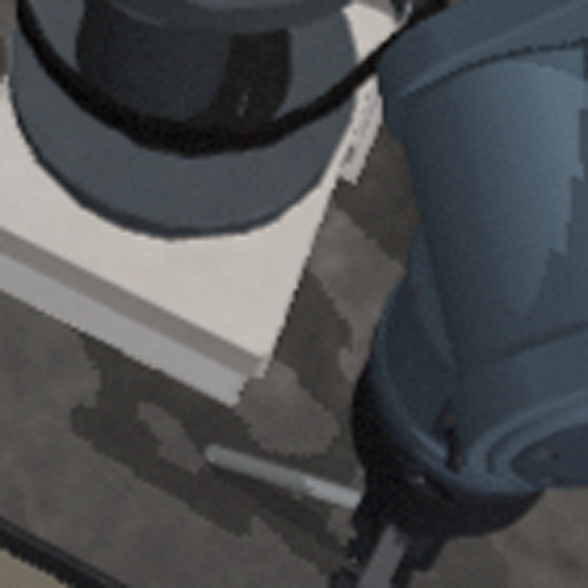

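drive_tool(plan=[[[0.005,0,0,0,0.035],[0.009,0,0,0,0.035],[0.009,0,0,0,0.05],[0.007,0,0,0,0.06],[0.006,0,0,0,0.07],[0.004,0,0,0,0.085],[0.0,0,0,0,0.085],[-0.04,0,0,0,0.085],[-0.1,0,0,0,0.085],[-0.16,0,0,0,0.085],[-0.16,0,0,0,0.085]]])

```text
time_s: 11.35
tool_pos: [0.2019, 0.268, 0.2444]
ee_rot: [0.039, 0.7, -0.033, 0.712]
wrist_force: [0.7, 0.4, 0.2]
gripper_width: 0.997
```

```bash
python3 - <<'E'
from h import *
to((.28,.3,.25),(.36,.37,.25),(.48,.36,.25),(.547,.284,.25))
save('scene','s13.png')
crop('scene','s13c.png',(330,340,470,480),4.2)
E
```

```text
t 11.35 pos [0.20191082 0.26800407 0.24436065] yaw_y 84.15057808188212 F [0.71649812 0.43405963 0.22452917] grip 0.9969472896441377
[-0.004   0.0398  0.0745]
[-0.0019  0.1176  0.1469]
[1.000e-04 1.199e-01 2.673e-01]
[0.0007 0.0511 0.3417]
```

View pics/s13c.png

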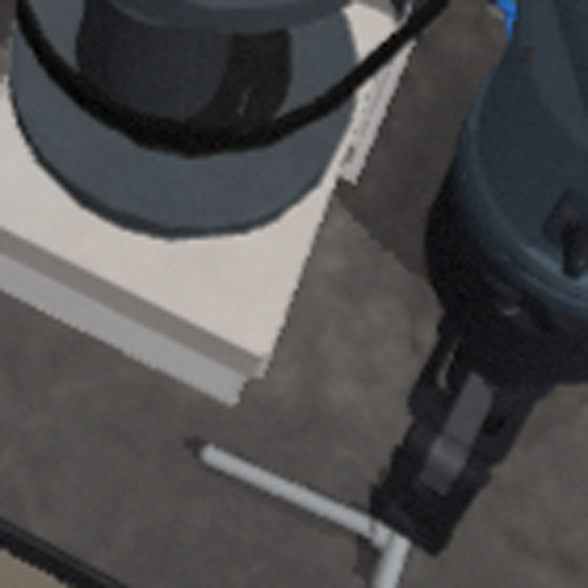

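```bash
python3 - <<'E'
from h import *
crop('scene','s14.png',(235,368,268,402),17)
f=load('scene')
print(px(f,[[.547,.284,z] for z in (0,.01,.02,.03,.04,.05,.06)]))
E
```

```text
[[251.25772446 388.69629627]
 [250.69439789 386.62232223]
 [250.12190193 384.51458964]
 [249.54001085 382.37226747]
 [248.94849147 380.19449723]
 [248.34710282 377.98039175]
 [247.73559583 375.72903403]]
```

View pics/s14.png

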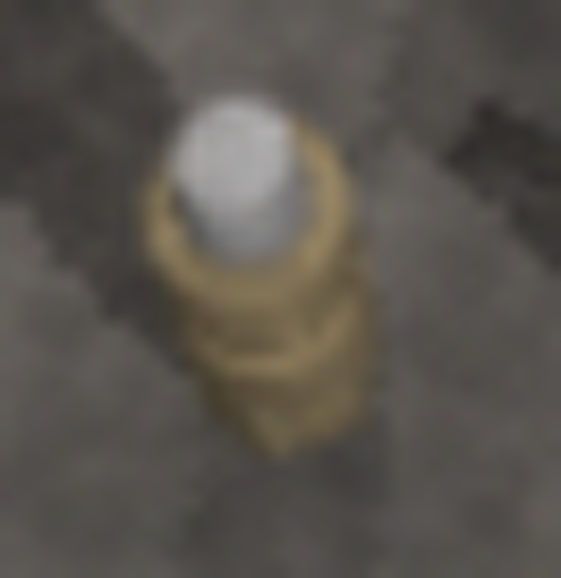

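drive_tool(plan=[[[-0.004,0.03,0.04,0,0.085],[-0.004,0.06,0.08,0,0.085],[-0.003,0.09,0.115,0,0.085],[-0.003,0.115,0.15,0,0.085],[-0.002,0.12,0.19,0,0.085],[-0.001,0.12,0.23,0,0.085],[0.0,0.115,0.265,0,0.085],[0.0,0.095,0.295,0,0.085],[0.0,0.07,0.32,0,0.085],[0.0,0.053,0.341,0,0.085],[0.0,0.053,0.341,0,0.085],[0.0,0.053,0.341,0,0.085]]])

```text
time_s: 12.9
tool_pos: [0.5442, 0.2851, 0.2448]
ee_rot: [0.038, 0.703, -0.034, 0.71]
wrist_force: [-0.8, 0.2, 0.8]
gripper_width: 0.998
```

```bash
python3 - <<'E'
from h import *
to((.5465,.2855,.15),(.5465,.2855,.099))
st=telemetry.get_state(); print(R.from_quat(st['ee_rot']).as_matrix(), st['joint_pos'])
E
```

```text
t 12.9 pos [0.54419674 0.28513287 0.24475282] yaw_y 84.12692879855143 F [-0.83863576  0.17031029  0.75332402] grip 0.9976581174525735
[0.0948 0.     0.0013]
[ 0.1458 -0.0003  0.0008]
[[ 0.01056288  0.10232298  0.99469515]
 [ 0.00526135  0.99473118 -0.10238256]
 [-0.99993037  0.0063149   0.00996887]] [ 0.28885806  0.31639209  1.56534589  0.00214509  1.24823108 -1.18007053]
```

drive_tool(plan=[[[0.05,0,0.001,0,0.085],[0.09,0,0.001,0,0.085],[0.125,0,0.001,0,0.085],[0.146,0,0.001,0,0.085],[0.146,0,0.001,0,0.07],[0.146,0,0.001,0,0.045],[0.146,0,0.001,0,0.015],[0.146,0,0.001,0,0.012],[0.146,0,0.001,0,0.012],[0.146,0,0.001,0,0.012],[0.146,0,0.001,0,0.012]]], grip_force=25)

```text
time_s: 14.28
tool_pos: [0.5479, 0.286, 0.1004]
ee_rot: [0.039, 0.702, -0.034, 0.711]
wrist_force: [-0.5, 0.1, 6.2]
gripper_width: 0.274
```

```bash
python3 - <<'E'
from h import *
to((.5465,.2855,.099))
save('scene','s15.png',(200,320,320,430),5)
E
```

```text
t 14.275 pos [0.54786786 0.28603198 0.10035481] yaw_y 84.12428098458771 F [-0.52404194  0.1213477   6.22351668] grip 0.27360509355191337
[ 0.0013 -0.0007 -0.0013]
```

View pics/s15.png

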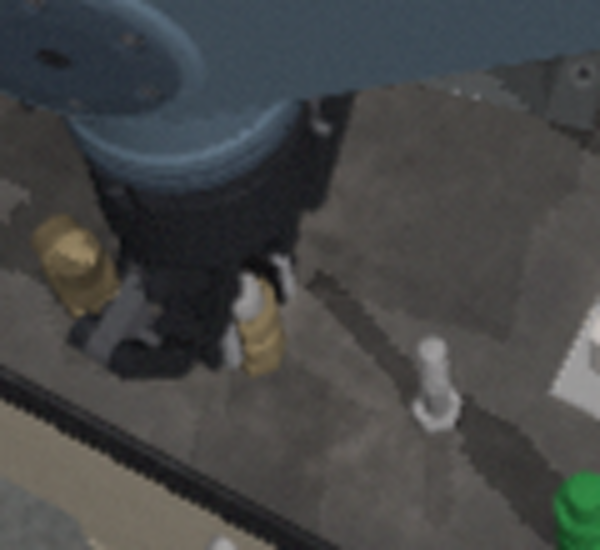

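drive_tool(plan=[[[-0.03,0,0,0,0.012],[-0.08,0,0,5,0.012],[-0.13,0,0,12,0.012],[-0.16,-0.02,0.001,20,0.012],[-0.16,-0.045,0.003,28,0.012],[-0.16,-0.07,0.006,37,0.012],[-0.16,-0.095,0.008,46,0.012],[-0.16,-0.115,0.01,55,0.012],[-0.16,-0.125,0.01,64,0.012],[-0.16,-0.125,0.01,70,0.012],[-0.16,-0.125,0.01,73.5,0.012],[-0.16,-0.125,0.01,73.5,0.012]]])

```text
time_s: 15.82
tool_pos: [0.5426, 0.1596, 0.2593]
ee_rot: [0.456, 0.542, -0.447, 0.546]
wrist_force: [-0.2, -0.3, -1.1]
gripper_width: 0.275
```

```bash
python3 - <<'E'
from h import *
to((.5445,.161,.26),(.5445,.161,.20))
f=save('scene','s16.png',(220,210,350,340),4.5); 
E
```

```text
t 15.825 pos [0.54257856 0.15957863 0.25925086] yaw_y 10.638497059528483 F [-0.19668687 -0.30096922 -1.11155931] grip 0.2750827194836838
[-0.0007  0.0022 -0.001 ]
[ 0.0593  0.0013 -0.0008]
```

View pics/s16.png

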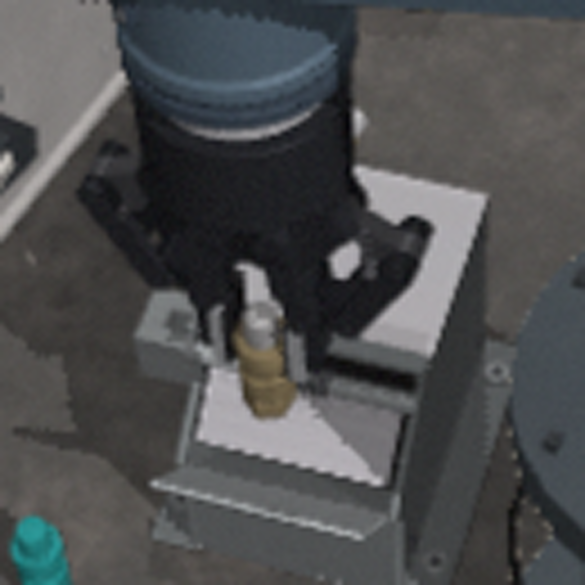

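```bash
python3 - <<'E'
from h import *
f=load('scene')
O=np.array([.545,.158]);ex=np.array([.983,.184]);ey=np.array([-.184,.983])
p=wh(f,220+264/4.5-.5,210+313/4.5-.5,.219); d=p[:2]-O; print(p,d@ex,d@ey)
p=w(f,279,294); d=p[:2]-O; print(p,d@ex,d@ey)
p=w(f,279,299); d=p[:2]-O; print(p,d@ex,d@ey)
d=telemetry.get_state()['tool_pos'][:2]-O; print(d@ex,d@ey)
E
```

```text
[0.54205101 0.16141872 0.219     ] -0.0022698139948961263 0.0039032199980106636
[0.53852365 0.16899729 0.18442466] -0.004342751857998858 0.012001986785930223
[0.53650111 0.1735412  0.17575293] -0.005494830379269789 0.016840797807559368
-0.0020600920057704548 0.002050784623773262
```

drive_tool(plan=[[[0.03,0.002,0,0,0.012],[0.052,0.002,0,0,0.012],[0.06,0.002,0,0,0.012],[0.066,0.002,0,0,0.012],[0.066,0.002,0,0,0.012]]], grip_force=20)

```text
time_s: 16.5
tool_pos: [0.5464, 0.1598, 0.1944]
ee_rot: [0.456, 0.541, -0.446, 0.548]
wrist_force: [1.8, -3.8, -0.5]
gripper_width: 0.267
```

```bash
python3 - <<'E'
from h import *
to((.545,.158,.19))
f=save('scene','s17.png',(230,240,350,340),5)
E
```

```text
t 16.5 pos [0.54643572 0.1598201  0.19437506] yaw_y 10.708801773220861 F [ 1.78325483 -3.8236589  -0.45022218] grip 0.2674956116486132
[ 0.0043 -0.0018  0.0015]
```

View pics/s17.png

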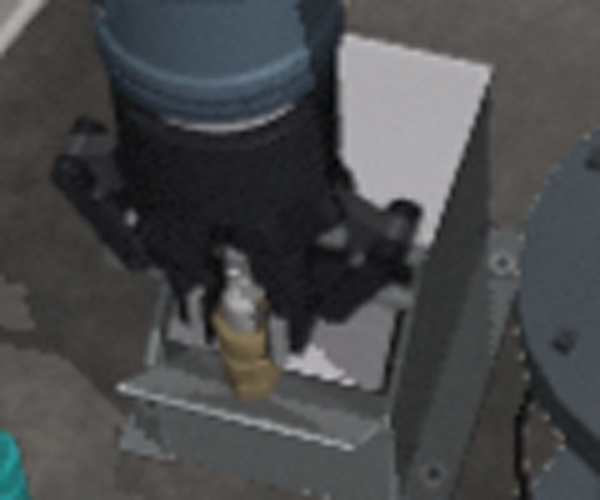

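drive_tool(plan=[[[0.003,-0.001,0,0,0.012],[0.006,-0.001,0,0,0.012],[0.008,-0.001,-0.002,0,0.012],[0.009,-0.001,-0.004,0,0.012],[0.009,-0.001,-0.004,0,0.012]]])

```text
time_s: 17.18
tool_pos: [0.5466, 0.1632, 0.188]
ee_rot: [0.457, 0.54, -0.445, 0.549]
wrist_force: [1.1, -4.5, 9.0]
gripper_width: 0.221
```

```bash
python3 - <<'E'
from h import *
to((.545,.158,.19))
f=save('scene','s18.png',(230,240,350,340),5)
E
```

```text
t 17.175 pos [0.54660712 0.1632147  0.18800786] yaw_y 10.72047682427133 F [ 1.0578877  -4.47913899  8.96658584] grip 0.22127594625196625
[-0.002  -0.0025  0.0048]
```

View pics/s18.png

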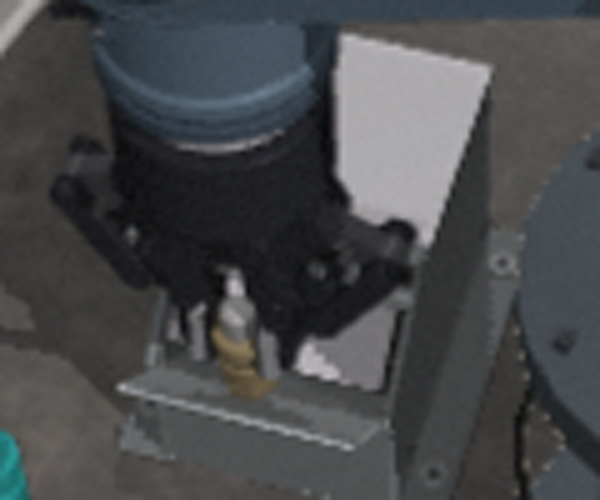

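drive_tool(plan=[[[0.002,0,-0.001,0,0.012],[0.004,0,-0.003,0,0.012],[0.005,0,-0.005,0,0.012],[0.006,0,-0.006,0,0.012],[0.006,0,-0.006,0,0.012]]])

```text
time_s: 17.85
tool_pos: [0.5475, 0.1687, 0.1851]
ee_rot: [0.458, 0.538, -0.444, 0.551]
wrist_force: [-2.0, -4.6, 12.2]
gripper_width: 0.217
```

```bash
python3 - <<'E'
from h import *
to((.545,.158,.19))
f=save('scene','s19.png',(250,260,320,330),8)
f=load('scene')
O=np.array([.545,.158]);ex=np.array([.983,.184]);ey=np.array([-.184,.983])
for v in range(290,322,3):
  for u in (276,279):
    p=w(f,u,v); d=p[:2]-O; print((u,v),np.round([d@ex,d@ey,p[2]],4),end=' ')
  print()
E
```

```text
t 17.85 pos [0.54746469 0.16865037 0.18509964] yaw_y 10.74303212372203 F [-2.03278886 -4.5574162  12.23904323] grip 0.21660482558339184
[-0.005  -0.0043  0.01  ]
(276, 290) [-0.0143  0.0422  0.2456] (279, 290) [-0.0185  0.0397  0.2439] 
(276, 293) [-0.0072  0.0292  0.2143] (279, 293) [-0.0124  0.0283  0.2153] 
(276, 296) [-0.0048  0.0259  0.1988] (279, 296) [-0.0122  0.0292  0.2071] 
(276, 299) [ 0.022  -0.0268  0.0972] (279, 299) [-0.0099  0.0259  0.1914] 
(276, 302) [0.0059 0.0073 0.1459] (279, 302) [-0.0085  0.0246  0.1791] 
(276, 305) [0.0036 0.0136 0.1463] (279, 305) [-0.0061  0.021   0.1623] 
(276, 308) [0.0029 0.0165 0.1406] (279, 308) [-0.0052  0.0208  0.1512] 
(276, 311) [0.0032 0.0176 0.1316] (279, 311) [-0.0047  0.0213  0.1413] 
(276, 314) [0.0033 0.019  0.1229] (279, 314) [-0.0005  0.0144  0.1173] 
(276, 317) [0.0072 0.0129 0.1001] (279, 317) [0.001  0.0129 0.1031] 
(276, 320) [0.0058 0.0176 0.0972] (279, 320) [0.0017 0.013  0.0917]
```

View pics/s19.png

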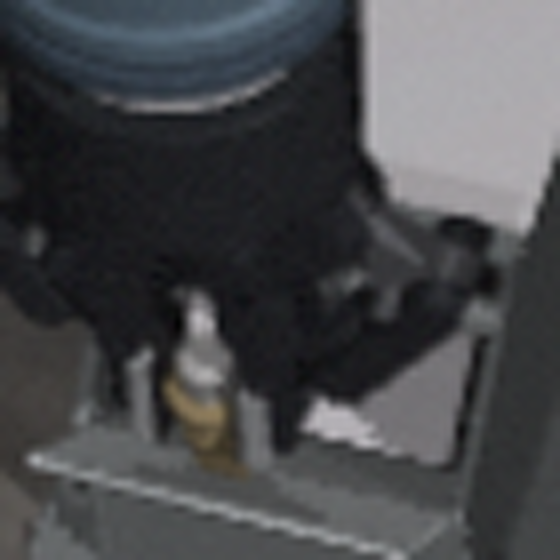

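drive_tool(plan=[[[-0.001,0.001,-0.003,0,0.012],[-0.001,0.002,-0.006,0,0.012],[-0.001,0.003,-0.009,0,0.012],[-0.001,0.003,-0.012,0,0.012],[-0.001,0.003,-0.012,0,0.012]]])

```text
time_s: 18.52
tool_pos: [0.5479, 0.1806, 0.1864]
ee_rot: [0.457, 0.538, -0.445, 0.551]
wrist_force: [-1.8, -4.6, 1.7]
gripper_width: 0.223
```

```bash
python3 - <<'E'
from h import *
to((.545,.158,.19))
f=save('scene','s20.png',(250,260,320,330),8)
save('top','t20.png',(200,180,290,270),6)
E
```

```text
t 18.525 pos [0.54785158 0.18058457 0.18638398] yaw_y 10.766861342610197 F [-1.83266185 -4.56327175  1.66750432] grip 0.2231633548895458
[-0.0037 -0.0069  0.0217]
```

View pics/s20.png

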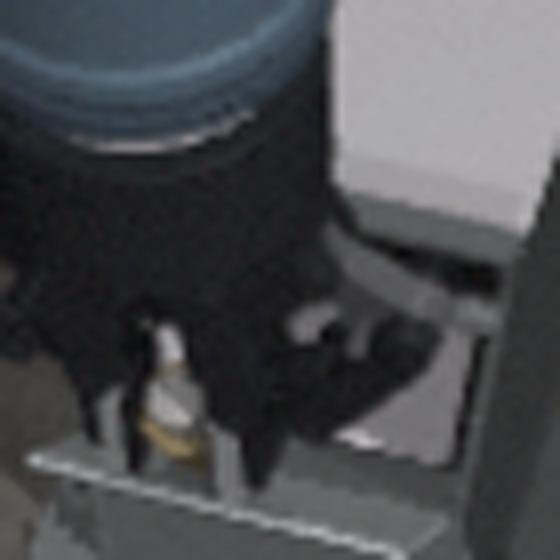

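View pics/t20.png

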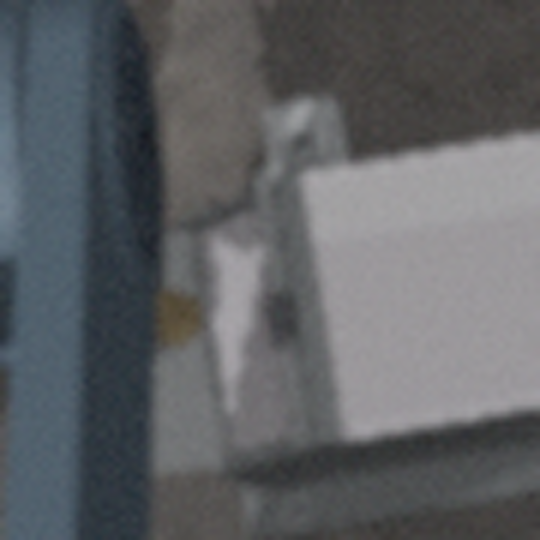

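```bash
python3 - <<'E'
from h import *
f=load('scene');g=load('top')
O=np.array([.545,.158]);ex=np.array([.983,.184]);ey=np.array([-.184,.983])
def c(p): d=p[:2]-O; return np.round([d@ex,d@ey,p[2]],4)
for v in range(304,320,1): print(v,[c(w(f,u,v)) for u in (270,271,272,273)])
print('top')
for v in (229,232,235): print(v,[c(w(g,u,v)) for u in (228,230,232,234)])
E
```

```text
304 [array([ 0.0309, -0.0156,  0.0919]), array([ 0.03  , -0.0181,  0.0884]), array([ 0.0273, -0.0171,  0.0911]), array([-0.0029,  0.0376,  0.1899])]
305 [array([0.0178, 0.0099, 0.1338]), array([ 0.0287, -0.0151,  0.0899]), array([0.0126, 0.012 , 0.1395]), array([-0.0027,  0.0377,  0.1865])]
306 [array([0.0159, 0.014 , 0.1375]), array([0.0109, 0.0196, 0.1486]), array([0.0093, 0.0189, 0.1483]), array([-0.0025,  0.0378,  0.1834])]
307 [array([0.0119, 0.0222, 0.1489]), array([0.0093, 0.0233, 0.1517]), array([0.0077, 0.0225, 0.1513]), array([0.0067, 0.0206, 0.1487])]
308 [array([0.011 , 0.0244, 0.1491]), array([0.0093, 0.0239, 0.1492]), array([0.0077, 0.023 , 0.1486]), array([0.0068, 0.0208, 0.1455])]
309 [array([0.0109, 0.0253, 0.1472]), array([0.0087, 0.0255, 0.1485]), array([0.0064, 0.0261, 0.1505]), array([0.0053, 0.0244, 0.1483])]
310 [array([0.0101, 0.0272, 0.1471]), array([0.0086, 0.0263, 0.1463]), array([0.0069, 0.0258, 0.1463]), array([0.0047, 0.026 , 0.1477])]
311 [array([0.0097, 0.0286, 0.1459]), array([0.0078, 0.0285, 0.1467]), array([0.0062, 0.0276, 0.1462]), array([0.004 , 0
[... 848 characters left out ...]
0.0192, 0.0151, 0.094 ]), array([0.0186, 0.0122, 0.0895]), array([0.017 , 0.0112, 0.0886]), array([0.0106, 0.0193, 0.1052])]
319 [array([0.0165, 0.0207, 0.1007]), array([0.0155, 0.0186, 0.0979]), array([0.0137, 0.0179, 0.0976]), array([0.0127, 0.0159, 0.0948])]
top
229 [array([0.0147, 0.0019, 0.1198]), array([ 0.0168, -0.0004,  0.1048]), array([ 0.0216, -0.0009,  0.0751]), array([ 0.0216, -0.005 ,  0.071 ])]
232 [array([0.0075, 0.0024, 0.1227]), array([ 0.008 , -0.001 ,  0.1154]), array([ 0.0091, -0.0041,  0.1055]), array([ 0.0144, -0.0042,  0.072 ])]
235 [array([0.0015, 0.0039, 0.1185]), array([0.0025, 0.001 , 0.1083]), array([ 0.0028, -0.0027,  0.1027]), array([ 0.007 , -0.0034,  0.0737])]
```

drive_tool(plan=[[[0,0,0,0,0.03],[0,0,0,0,0.04],[0,0,0,0,0.05],[-0.002,0,0,0,0.05],[-0.005,0,0,0,0.05]]])

```text
time_s: 19.25
tool_pos: [0.5477, 0.1806, 0.1915]
ee_rot: [0.457, 0.539, -0.445, 0.551]
wrist_force: [-0.0, 0.1, -0.0]
gripper_width: 0.587
```

```bash
python3 - <<'E'
from h import *
to((.545,.158,.19))
f=save('scene','s21.png',(240,250,330,340),7)
E
```

```text
t 19.25 pos [0.54771783 0.18062298 0.19146938] yaw_y 10.754944399650192 F [-0.02716027  0.13098434 -0.03367583] grip 0.5873899847348888
[ 0.0013 -0.0069  0.0217]
```

View pics/s21.png

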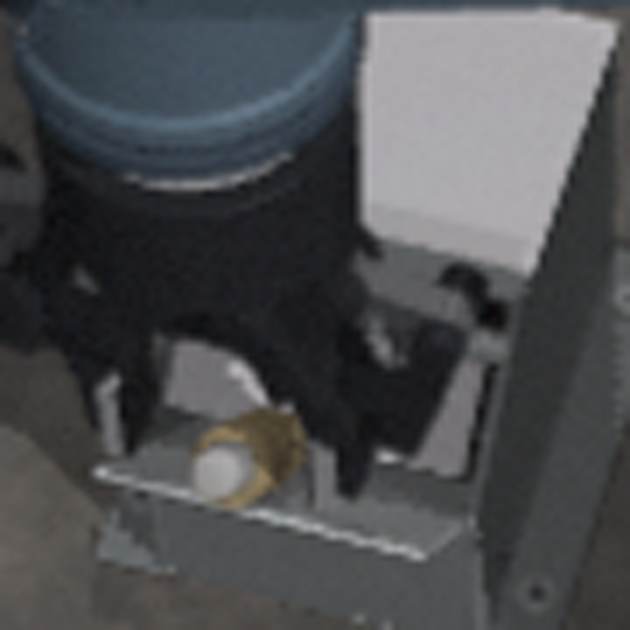

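drive_tool(plan=[[[-0.02,0,0,0,0.05],[-0.06,0,-0.02,0,0.05],[-0.1,0,-0.07,0,0.01],[-0.1,0,-0.12,0,0.0],[-0.1,0,-0.14,0,0.0],[-0.1,0,-0.14,0,0.0]]])

```text
time_s: 20.05
tool_pos: [0.5187, 0.3187, 0.2911]
ee_rot: [0.456, 0.539, -0.444, 0.551]
wrist_force: [-0.0, -0.9, 0.0]
gripper_width: -0.002
```

```bash
python3 - <<'E'
from h import *
to((.545,.158,.19))
save('top','t22.png',(205,180,305,280),6)
f=save('scene','s22.png',(240,240,340,340),6)
O=np.array([.545,.158]);ex=np.array([.983,.184]);ey=np.array([-.184,.983])
E
```

```text
t 20.05 pos [0.51874258 0.31870149 0.29109419] yaw_y 10.891124903852683 F [-0.0068315  -0.85958621  0.03889209] grip -0.0017994403706904705
[ 0.1014 -0.007   0.1625]
```

View pics/s22.png

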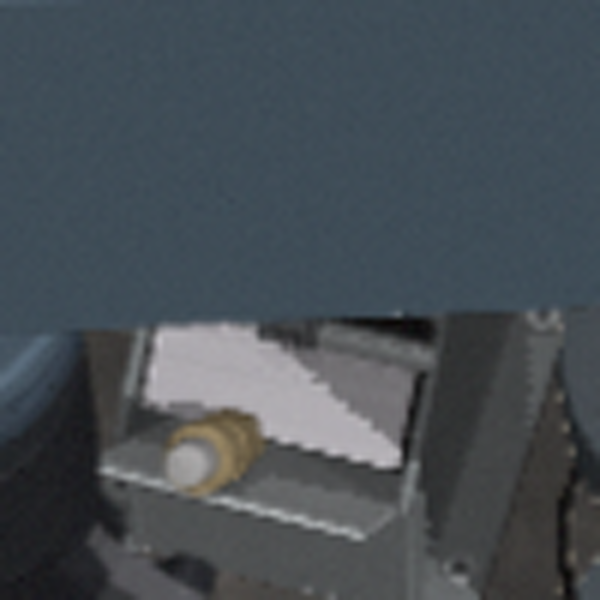

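View pics/t22.png

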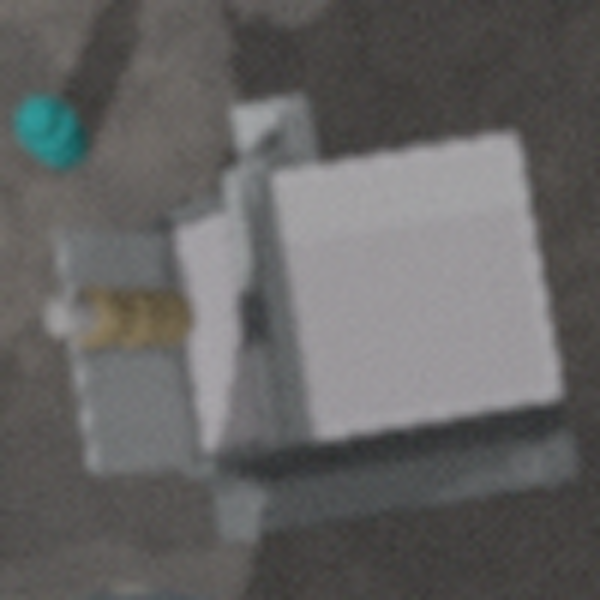

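```bash
python3 - <<'E'
from h import *
f=load('scene');g=load('top')
O=np.array([.545,.158]);ex=np.array([.983,.184]);ey=np.array([-.184,.983])
def c(p): d=p[:2]-O; return np.round([d@ex,d@ey,p[2]],4)
print('nose top',c(wh(g,205+62/6-.5,180+318/6-.5,.133)),'bottom upper edge',c(wh(g,205+188/6-.5,180+318/6-.5,.093)))
print('nose scene',c(wh(f,240+190/6-.5,240+462/6-.5,.129)), c(w(f,271,317)))
print([c(w(g,u,232)) for u in range(213,240,2)])
for y in (.02,.024,.028):
  print(y,O+.004*ex+y*ey, O+y*ey)
to((*(O+.006*ex+.024*ey),.25),(*(O+.006*ex+.024*ey),.188))
E
```

```text
nose top [0.0091 0.0297 0.133 ] bottom upper edge [ 0.0088 -0.0109  0.093 ]
nose scene [0.0084 0.0298 0.129 ] [0.0088 0.0299 0.1271]
[array([0.0122, 0.0349, 0.1257]), array([0.0104, 0.0294, 0.1317]), array([0.0107, 0.026 , 0.126 ]), array([0.0095, 0.0212, 0.1288]), array([0.0097, 0.0176, 0.1241]), array([0.0091, 0.0133, 0.1232]), array([0.0085, 0.009 , 0.1225]), array([0.0098, 0.0062, 0.1117]), array([0.0093, 0.002 , 0.1102]), array([ 0.0085, -0.0025,  0.1107]), array([ 0.0099, -0.0055,  0.0992]), array([ 0.0096, -0.0096,  0.0967]), array([ 0.0094, -0.0138,  0.0939]), array([ 0.0083, -0.0185,  0.0957])]
0.02 [0.545252 0.178396] [0.54132 0.17766]
0.024 [0.544516 0.182328] [0.540584 0.181592]
0.028 [0.54378 0.18626] [0.539848 0.185524]
t 20.15 pos [0.51936891 0.31698955 0.2909056 ] yaw_y 10.746361358548175 F [-0.51230703  1.32132167 -0.21085369] grip 0.0001756647365877545
[0.0414 0.0006 0.1369]
[ 0.1033 -0.0009  0.1367]
```

```bash
python3 - <<'E'
from h import *
st=telemetry.get_state(); M=R.from_quat(st['ee_rot']).as_matrix()
for n in('scene','top'):
    f=eyes.grab_frame(n); 
    u,v=px(f,[st['tool_pos']+M@[.05,0,0]])[0]; print(n,u,v)
    if n=='scene':
        x0=int(u)-65;y0=int(v)-65; cv2.imwrite('pics/g1.png',cv2.resize(f['frame'][max(y0,0):y0+130,max(x0,0):x0+130],None,fx=4.6,fy=4.6,interpolation=cv2.INTER_CUBIC))
    Q=(cloud(f)-st['tool_pos'])@M
    for a in range(-30,80,8):
        q=Q[(Q[:,0]>=a/1e3)&(Q[:,0]<(a+8)/1e3)&(abs(Q[:,1])<.11)&(abs(Q[:,2])<.08)]
        if len(q)>3: print(n,a,len(q),'y',np.round([q[:,1].min(),q[:,1].max()],3),'z',np.round([q[:,2].min(),q[:,2].max()],3))
E
```

```text
scene 237.00052913807414 351.5997561184944
scene -30 137 y [-0.058  0.056] z [-0.019  0.006]
scene -22 314 y [-0.062  0.061] z [-0.019  0.013]
scene -14 140 y [-0.061  0.061] z [-0.017  0.013]
scene -6 123 y [-0.055  0.055] z [-0.017 -0.002]
scene 2 128 y [-0.05  0.05] z [-0.017  0.008]
scene 10 144 y [-0.041  0.044] z [-0.014  0.009]
scene 18 130 y [-0.035  0.035] z [-0.014  0.008]
scene 26 43 y [-0.029  0.026] z [-0.013 -0.006]
scene 34 28 y [-0.015  0.006] z [-0.011 -0.005]
scene 42 33 y [-0.014  0.013] z [-0.011 -0.003]
scene 50 42 y [-0.014  0.013] z [-0.011 -0.001]
scene 58 38 y [-0.014  0.013] z [-0.011  0.001]
scene 66 12 y [-0.011  0.006] z [-0.011 -0.006]
top 138.08483232917936 236.45322956361684
top -30 89 y [-0.058  0.06 ] z [-0.007  0.02 ]
top -22 132 y [-0.061  0.063] z [-0.006  0.019]
top -14 47 y [-0.06   0.056] z [0.005 0.018]
top -6 54 y [-0.051  0.053] z [-0.001  0.018]
top 2 47 y [-0.045  0.051] z [0.003 0.018]
top 10 61 y [-0.039  0.041] z [-0.004  0.014]
top 18 49 y [-0.032  0.034] z [-0.006  0.015]
top 26 15 y [-0.017  0.012] z [0.006 0.014]
top 34 13 y [-0.012  0.007] z [0.007 0.012]
top 42 18 y [-0.013  0.013] z [0.004 0.012]
top 50 18 y [-0.01   0.015] z [0.008 0.012]
top 58 18 y [-0.013  0.013] z [-0.001  0.013]
```

View pics/g1.png

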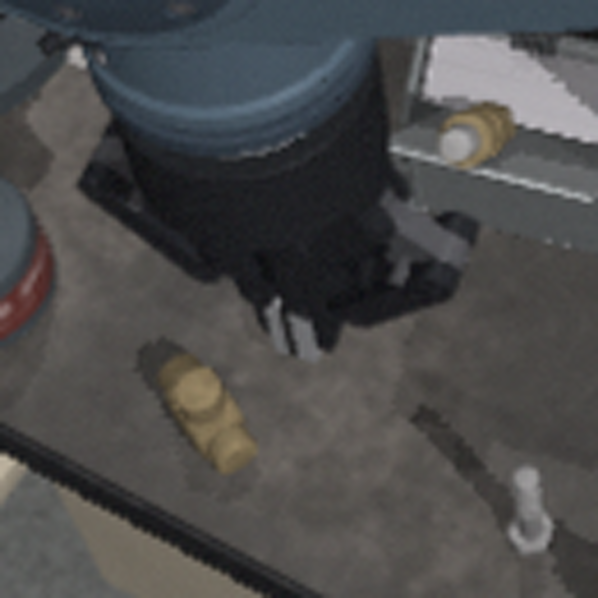

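```bash
cat >> h.py <<'E'
O=np.array([.545,.158]);ex=np.array([.983,.184]);ey=np.array([-.184,.983])
def ch(p): d=p[:2]-O; return np.round([d@ex,d@ey,p[2]],4)
def tips(*T):
    """chute-frame fingertip targets -> shifts in tool axes"""
    st=telemetry.get_state(); M=R.from_quat(st['ee_rot']).as_matrix()
    tip=st['tool_pos']+M[:,0]*.073; print('t',st['time_s'],'tip chute',ch(tip),'F chute',np.round(np.r_[st['wrist_force'][:2]@ex,st['wrist_force'][:2]@ey,st['wrist_force'][2]],1),'yaw',np.degrees(np.arctan2(M[1,1],M[0,1])),'xaxis',M[:,0].round(3))
    for t in T:
        wd=np.r_[O+t[0]*ex+t[1]*ey,t[2]]; print(t,np.round(M.T@(wd-tip),4))
E
python3 - <<'E'
from h import *
tips((0,.033,.21),(0,.033,.155),(0,.032,.140),(0,.032,.134))
E
```

```text
t 20.25 tip chute [0.0061 0.1603 0.2181] F chute [ 1.  -0.5 -0.2] yaw 10.671185618779212 xaxis [ 0.024  0.002 -1.   ]
(0, 0.033, 0.21) [ 0.0084 -0.0064  0.1273]
(0, 0.033, 0.155) [ 0.0633 -0.0078  0.1271]
(0, 0.032, 0.14) [ 0.0783 -0.0081  0.1281]
(0, 0.032, 0.134) [ 0.0843 -0.0083  0.128 ]
```

drive_tool(plan=[[[0.008,-0.002,0.04,0,0],[0.008,-0.004,0.08,0,0],[0.02,-0.006,0.115,0,0],[0.045,-0.008,0.127,0,0],[0.066,-0.008,0.128,0,0],[0.078,-0.008,0.128,0,0],[0.083,-0.008,0.128,0,0],[0.083,-0.008,0.128,0,0]]])

```text
time_s: 21.25
tool_pos: [0.5377, 0.1894, 0.2085]
ee_rot: [0.457, 0.538, -0.445, 0.551]
wrist_force: [0.5, 0.3, 0.3]
gripper_width: -0.0
```

```bash
python3 - <<'E'
from h import *
tips((0,.030,.130),(0,.013,.108),(0,.0035,.096))
f=save('scene','s23.png',(240,250,340,350),6)
E
```

```text
t 21.25 tip chute [0.0004 0.032  0.1355] F chute [0.5 0.2 0.3] yaw 10.672701439780552 xaxis [ 0.025  0.002 -1.   ]
(0, 0.03, 0.13) [ 0.0055 -0.0005  0.002 ]
(0, 0.013, 0.108) [ 0.0275 -0.0011  0.0189]
(0, 0.0035, 0.096) [ 0.0395 -0.0014  0.0284]
```

View pics/s23.png

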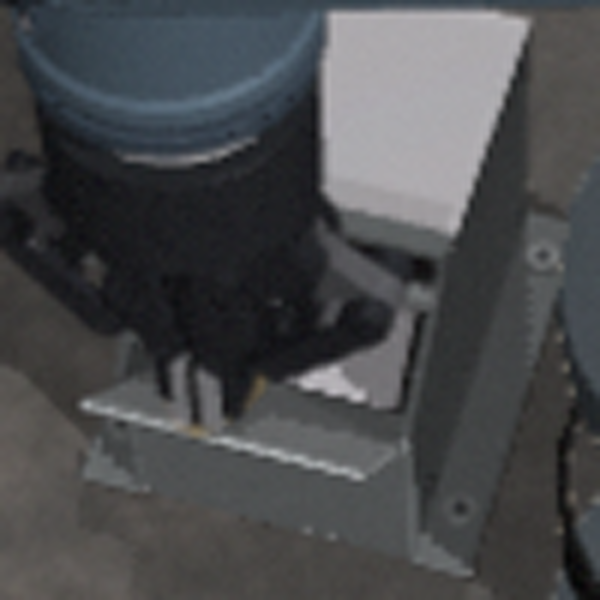

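drive_tool(plan=[[[0.006,0,0.003,0,0],[0.0102,0,0.006,0,0],[0.014,0,0.009,0,0],[0.018,0,0.012,0,0],[0.018,0,0.012,0,0]]])

```text
time_s: 21.92
tool_pos: [0.5421, 0.1779, 0.1928]
ee_rot: [0.458, 0.537, -0.444, 0.552]
wrist_force: [-0.4, 0.2, 6.7]
gripper_width: 0.005
```

```bash
python3 - <<'E'
from h import *
tips((0,.0136,.110),(0,.0075,.1024),(0,.0014,.0947),(0,-.0048,.087))
f=save('scene','s24.png',(240,250,340,350),6)
save('top','t24.png',(205,180,305,280),6)
E
```

```text
t 21.925 tip chute [0.0029 0.0198 0.1199] F chute [-0.4  0.3  6.7] yaw 10.693280469897115 xaxis [ 0.03   0.002 -1.   ]
(0, 0.0136, 0.11) [ 0.0098 -0.0032  0.0062]
(0, 0.0075, 0.1024) [ 0.0174 -0.0035  0.0123]
(0, 0.0014, 0.0947) [ 0.0251 -0.0037  0.0183]
(0, -0.0048, 0.087) [ 0.0328 -0.0039  0.0245]
```

View pics/s24.png

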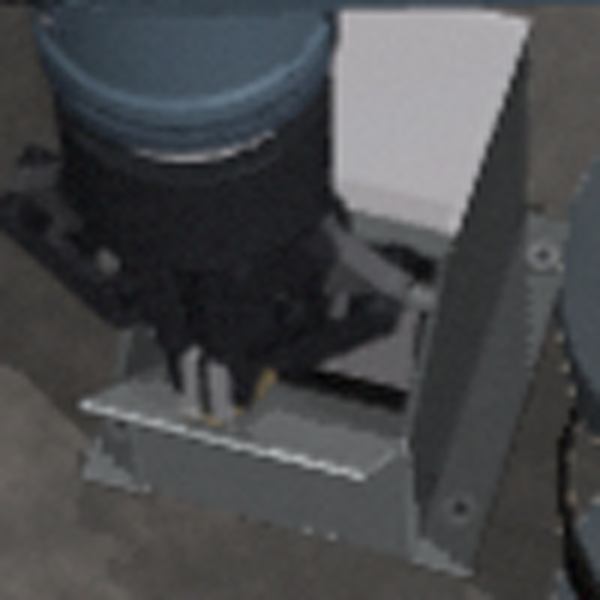

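View pics/t24.png

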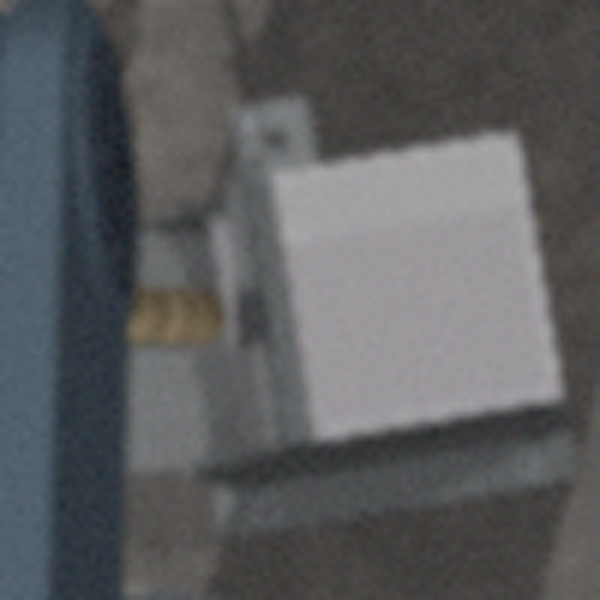

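drive_tool(plan=[[[0.005,-0.002,0.003,0,0],[0.01,-0.003,0.006,0,0],[0.014,-0.003,0.009,0,0],[0.018,-0.004,0.012,0,0],[0.022,-0.004,0.0155,0,0],[0.026,-0.004,0.0185,0,0],[0.026,-0.004,0.0185,0,0]]])

```text
time_s: 22.9
tool_pos: [0.5445, 0.1588, 0.1695]
ee_rot: [0.46, 0.535, -0.443, 0.554]
wrist_force: [-1.5, -1.0, 11.4]
gripper_width: -0.004
```

```bash
python3 - <<'E'
from h import *
tips((0,-.0048,.087),(0,-.0109,.0794),(0,-.017,.0717),(0,-.0205,.0668))
f=save('scene','s25.png',(240,250,340,350),6)
save('top','t25.png',(205,180,305,280),6)
E
```

```text
t 22.9 tip chute [0.0022 0.0005 0.0966] F chute [-1.7 -0.7 11.4] yaw 10.714657615387175 xaxis [ 0.035  0.002 -0.999]
(0, -0.0048, 0.087) [ 0.0095 -0.0025  0.0053]
(0, -0.0109, 0.0794) [ 0.0171 -0.0028  0.0114]
(0, -0.017, 0.0717) [ 0.0249 -0.0031  0.0174]
(0, -0.0205, 0.0668) [ 0.0298 -0.0033  0.0209]
```

View pics/s25.png

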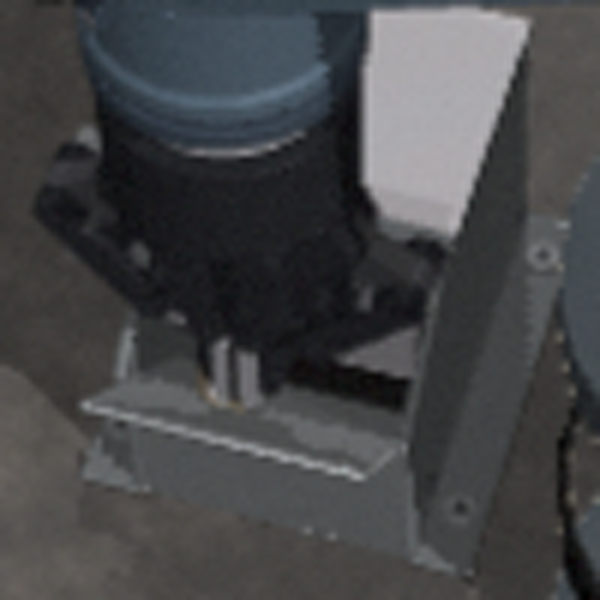

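View pics/t25.png

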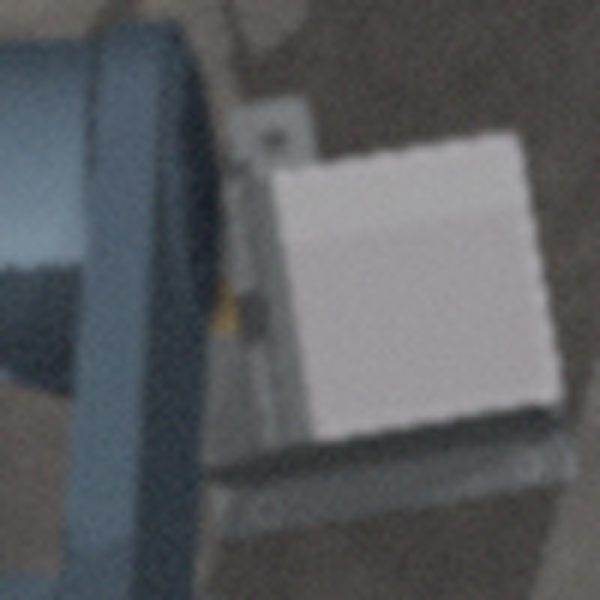

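drive_tool(plan=[[[0.005,-0.001,0.003,0,0],[0.01,-0.001,0.006,0,0],[0.0145,-0.001,0.0085,0,0],[0.018,-0.001,0.0115,0,0],[0.018,-0.001,0.0115,0,0]]])

```text
time_s: 23.62
tool_pos: [0.5486, 0.1471, 0.1545]
ee_rot: [0.461, 0.533, -0.441, 0.555]
wrist_force: [-0.6, -1.7, 12.1]
gripper_width: 0.001
```

```bash
python3 - <<'E'
from h import *
tips((0,-.017,.0717),(0,-.0200,.0668))
f=save('scene','s26.png',(240,250,340,350),6)
E
```

```text
t 23.625 tip chute [ 0.0046 -0.0118  0.0815] F chute [-0.9 -1.6 12.1] yaw 10.737150903857907 xaxis [ 0.042  0.001 -0.999]
(0, -0.017, 0.0717) [ 0.0097 -0.005   0.0051]
(0, -0.02, 0.0668) [ 0.0146 -0.0052  0.0081]
```

View pics/s26.png

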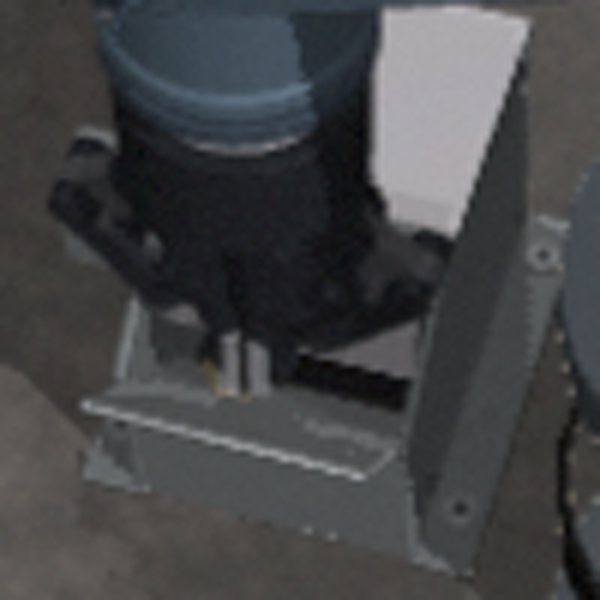

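drive_tool(plan=[[[0.004,-0.001,0.003,0,0],[0.008,-0.002,0.0055,0,0],[0.011,-0.002,0.007,0,0],[0.014,-0.002,0.0085,0,0],[0.0155,-0.002,0.009,0,0],[0.0155,-0.002,0.009,0,0]]])

```text
time_s: 24.42
tool_pos: [0.5516, 0.1377, 0.1425]
ee_rot: [0.462, 0.532, -0.44, 0.557]
wrist_force: [-2.7, -1.2, 16.7]
gripper_width: -0.003
```

```bash
python3 - <<'E'
from h import *
tips((0,-.0200,.0668))
f=save('scene','s27.png',(240,250,340,350),6)
save('top','t27.png',(205,180,305,280),6)
E
```

```text
t 24.425 tip chute [ 0.0062 -0.0217  0.0696] F chute [-2.9 -0.7 16.7] yaw 10.773932793766738 xaxis [ 0.048  0.001 -0.999]
(0, -0.02, 0.0668) [ 0.0025 -0.0063 -0.0018]
```

View pics/s27.png

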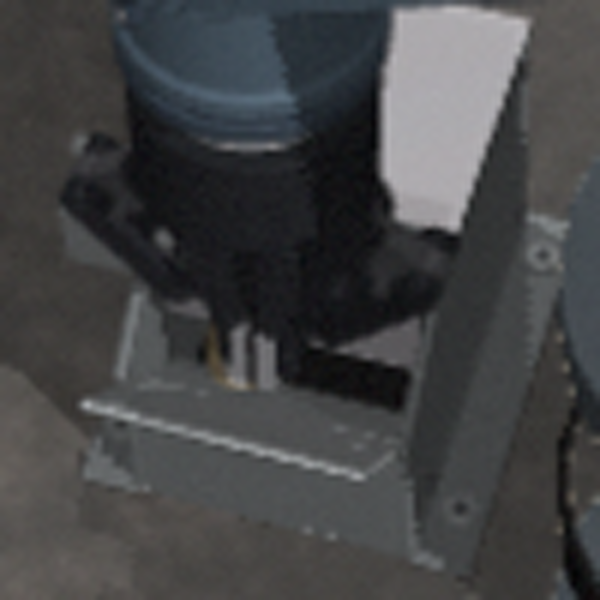

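View pics/t27.png

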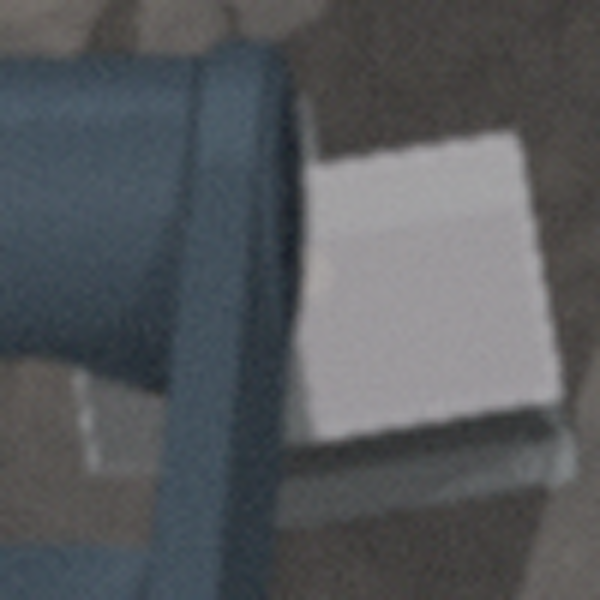

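drive_tool(plan=[[[0.002,-0.002,-0.0005,0,0],[0.004,-0.003,-0.0005,0,0],[0.006,-0.004,0,0,0],[0.007,-0.004,0,0,0],[0.007,-0.004,0,0,0]]])

```text
time_s: 25.15
tool_pos: [0.5515, 0.1373, 0.1411]
ee_rot: [0.464, 0.529, -0.437, 0.56]
wrist_force: [-8.5, 0.8, 30.8]
gripper_width: -0.001
```

```bash
python3 - <<'E'
from h import *
tips((0,-.0210,.0645))
f=save('scene','s28.png',(250,270,320,340),8)
E
```

```text
t 25.15 tip chute [ 0.0067 -0.0222  0.0682] F chute [-8.3  2.3 30.8] yaw 10.825342016538713 xaxis [ 0.057  0.001 -0.998]
(0, -0.021, 0.0645) [ 0.0033 -0.0069 -0.0013]
```

View pics/s28.png

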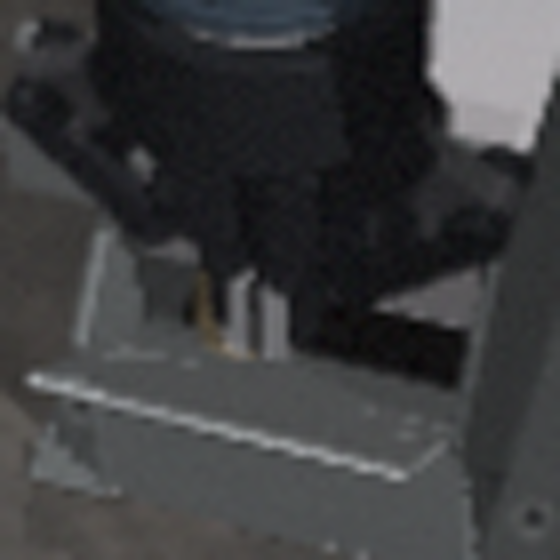

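drive_tool(plan=[[[-0.002,-0.003,-0.001,0,0],[-0.002,-0.006,-0.002,0,0],[-0.002,-0.006,-0.002,0,0]]])

```text
time_s: 25.58
tool_pos: [0.5461, 0.1391, 0.1439]
ee_rot: [0.465, 0.529, -0.436, 0.561]
wrist_force: [1.7, 4.6, 4.8]
gripper_width: 0.004
```

```bash
python3 - <<'E'
from h import *
tips((0,-.0200,.0665))
f=save('scene','s29.png',(250,270,320,340),8)
E
```

```text
t 25.575 tip chute [ 0.002  -0.0194  0.0711] F chute [2.5 4.2 4.8] yaw 10.848022892945725 xaxis [ 0.061  0.002 -0.998]
(0, -0.02, 0.0665) [ 0.0044 -0.0023  0.0005]
```

View pics/s29.png

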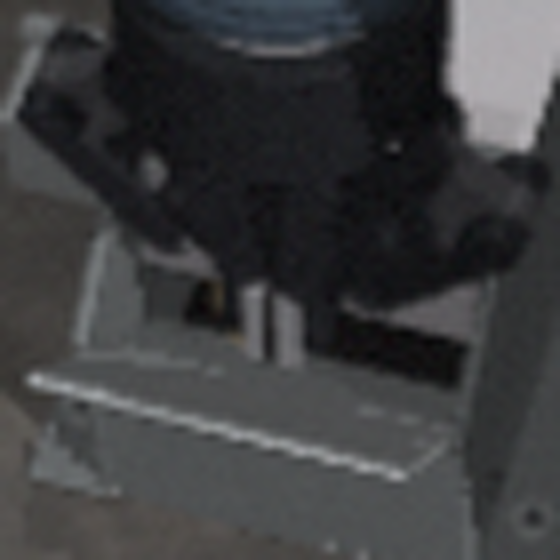

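drive_tool(plan=[[[0.002,0.0,0,0,0],[0.004,0.0,0,0,0],[0.005,0.0,0,0,0],[0.005,0,0,0,0]]])

```text
time_s: 26.12
tool_pos: [0.5461, 0.139, 0.1384]
ee_rot: [0.464, 0.529, -0.436, 0.56]
wrist_force: [0.1, 4.4, 0.9]
gripper_width: 0.001
```

```bash
python3 - <<'E'
from h import *
tips((0,-.0200,.0665))
f=save('scene','s30.png',(250,270,320,340),8)
for v in range(300,316,2): print(v,[ch(w(f,u,v)) for u in (274,276,278,280)])
E
```

```text
t 26.125 tip chute [ 0.0019 -0.0195  0.0655] F chute [0.9 4.3 0.9] yaw 10.843151985185765 xaxis [ 0.06   0.002 -0.998]
(0, -0.02, 0.0665) [-0.0011 -0.0019  0.0005]
300 [array([ 0.018 , -0.0097,  0.1213]), array([ 0.01  , -0.0019,  0.1369]), array([ 0.006 , -0.0021,  0.1384]), array([ 0.0017, -0.0019,  0.1406])]
302 [array([ 0.0295, -0.0312,  0.0759]), array([ 0.0138, -0.0086,  0.1177]), array([ 0.0098, -0.0089,  0.1192]), array([ 0.0026, -0.0028,  0.1319])]
304 [array([ 0.0467, -0.0638,  0.0098]), array([ 0.0261, -0.0321,  0.0686]), array([ 0.0095, -0.0072,  0.1148]), array([ 0.0045, -0.0055,  0.1197])]
306 [array([ 0.0473, -0.0637,  0.0015]), array([ 0.0428, -0.0642,  0.0029]), array([ 0.0098, -0.0067,  0.1082]), array([ 0.0051, -0.0059,  0.1116])]
308 [array([ 0.0447, -0.0573,  0.0045]), array([ 0.0394, -0.0563,  0.0086]), array([ 0.0135, -0.0132,  0.0889]), array([ 0.0091, -0.0129,  0.0913])]
310 [array([ 0.0425, -0.0518,  0.006 ]), array([ 0.0395, -0.0553,  0.002 ]), array([ 0.0141, -0.0134,  0.0807]), array([ 0.0095, -0.0127,  0.084 ])]
312 [array([ 0.0302, -0.0265,  0.0442]), array([ 0.0273, -0.0297,  0.0406]), array([ 0.0253, -0.0349,  0.0332]), array([ 0.01  , -0.0128,  0.076 ])]
314 [array([ 0.0239, -0.0129,  0.0614]), array([ 0.0216, -0.0171,  0.0557]), array([ 0.0185, -0.02  ,  0.0525]), array([ 0.0157, -0.0233,  0.0485])]
```

View pics/s30.png

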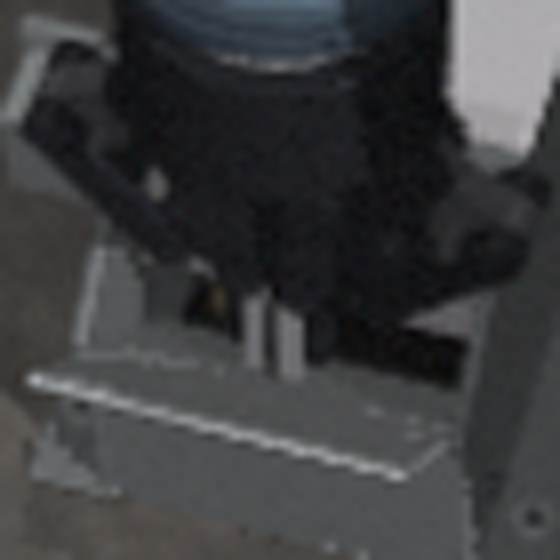

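drive_tool(plan=[[[-0.01,0,-0.004,0,0],[-0.03,0,-0.012,0,0],[-0.06,0,-0.025,0,0],[-0.1,0,-0.06,0,0],[-0.14,0,-0.11,0,0.02],[-0.16,0,-0.16,0,0.04],[-0.17,0,-0.21,0,0.04],[-0.17,0,-0.25,0,0.04],[-0.17,0,-0.25,0,0.04]]])

```text
time_s: 27.3
tool_pos: [0.4881, 0.3859, 0.306]
ee_rot: [0.463, 0.529, -0.436, 0.561]
wrist_force: [0.0, -0.3, 0.5]
gripper_width: 0.466
```

```bash
python3 - <<'E'
from h import *
to((.45,.42,.35))
f=save('scene','s31.png'); g=save('top','t31.png')
crop('scene','s31c.png',(240,240,340,340),6); crop('top','t31c.png',(205,180,305,280),6)
E
```

```text
t 27.3 pos [0.48812737 0.3858734  0.30596518] yaw_y 11.037616348892664 F [ 0.03263315 -0.28825411  0.54749794] grip 0.46638445951292884
[-0.0462 -0.0282 -0.0403]
```

View pics/s31.png

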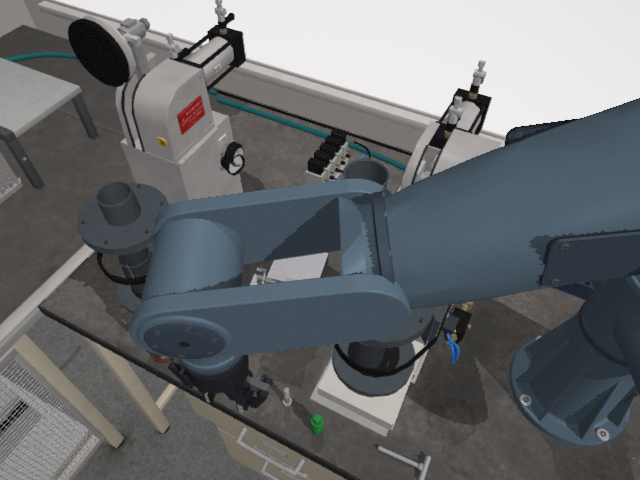

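View pics/s31c.png

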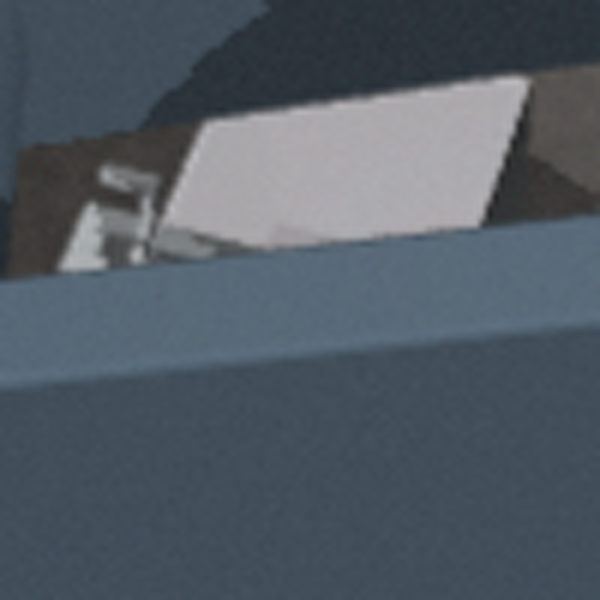

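View pics/t31c.png

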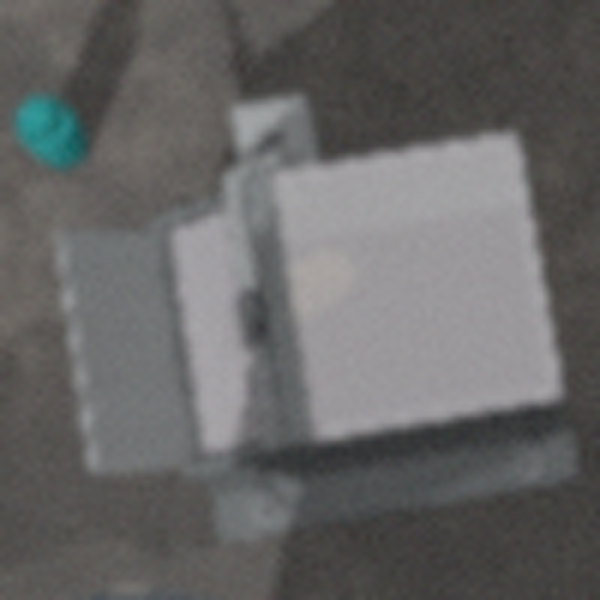

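drive_tool(plan=[[[-0.02,-0.04,-0.02,0,0.04],[-0.04,-0.08,-0.04,0,0.04],[-0.05,-0.12,-0.06,0,0.04],[-0.05,-0.16,-0.08,0,0.04],[-0.05,-0.2,-0.1,0,0.04],[-0.05,-0.24,-0.12,0,0.04],[-0.05,-0.27,-0.13,0,0.04],[-0.05,-0.27,-0.13,0,0.04],[-0.05,-0.27,-0.13,0,0.04]]])

```text
time_s: 28.52
tool_pos: [0.198, 0.4597, 0.3385]
ee_rot: [0.464, 0.528, -0.437, 0.561]
wrist_force: [-0.5, 0.4, -0.3]
gripper_width: 0.465
```

```bash
python3 - <<'E'
from h import *
to((.45,.42,.35))
f=save('scene','s32.png'); g=save('top','t32.png')
crop('scene','s32c.png',(240,240,340,340),6)
Q=cloud(g);P=cloud(f)
from h import w
for n,q in(('s',P),('t',Q)):
  d=q[:,:2]-O; x=d@ex;y=d@ey
  m=(abs(x)<.035)&(y<-.005)&(y>-.036)&(q[:,2]>.06)&(q[:,2]<.112)
  print(n,m.sum(),'offset from shut-flap plane (mm)',np.round(np.percentile(((y[m])*.643+(q[m,2]-.076)*.766)*1000,[5,25,50,75,95]),1))
E
```

```text
t 28.525 pos [0.19804598 0.45968793 0.33848992] yaw_y 10.808035290771214 F [-0.48509863  0.39650034 -0.32106872] grip 0.46491279014648484
[0.0037 0.2403 0.0862]
s 692 offset from shut-flap plane (mm) [-12.   -0.8   0.6   1.8   3.6]
t 330 offset from shut-flap plane (mm) [-7.6  0.8  1.8  2.8  4.4]
```

View pics/s32.png

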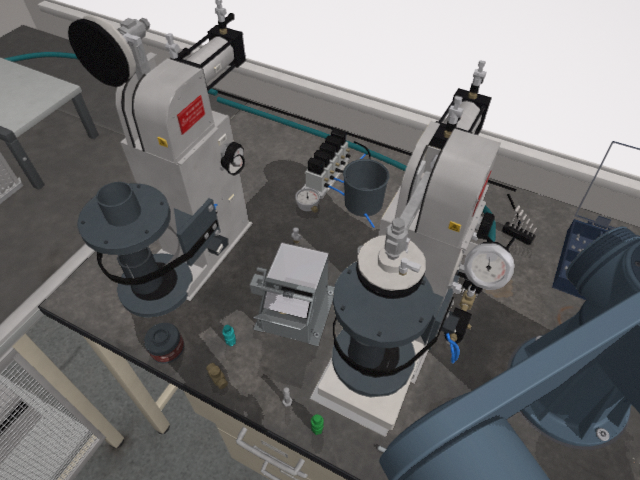

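View pics/s32c.png

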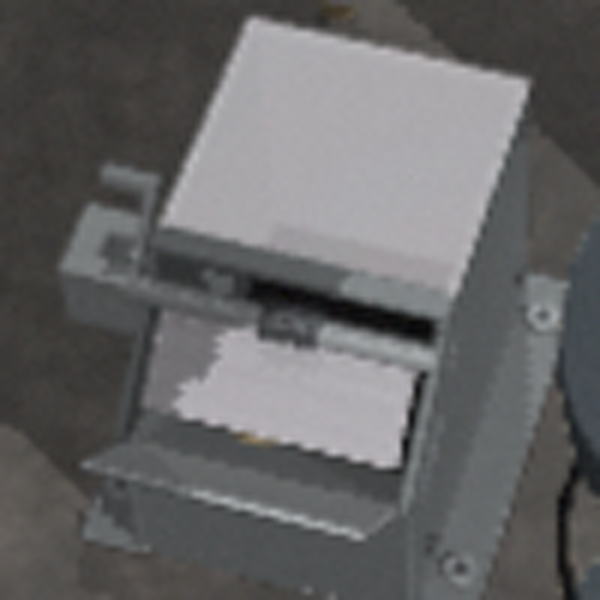

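View pics/t32.png

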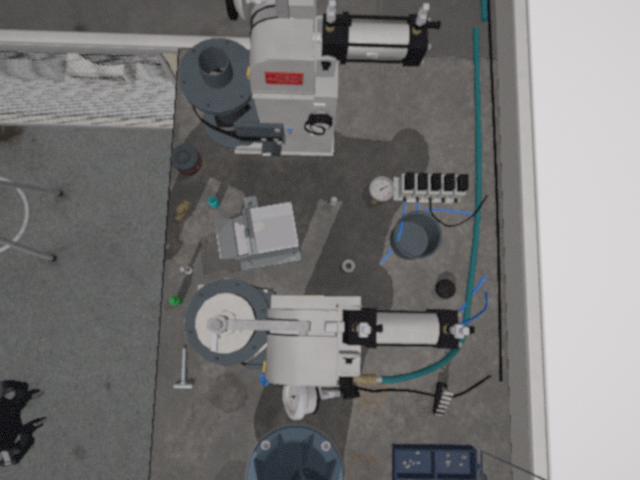

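```bash
python3 - <<'E'
from h import *
f=load('scene')
for v in (311,312,313,314): print(v,[(tuple(f['frame'][v,u]),ch(w(f,u,v)).tolist()) for u in (280,281,282,283,284,285)])
crop('scene','s33.png',(265,295,315,330),12)
E
```

```text
311 [((np.uint8(166), np.uint8(163), np.uint8(166)), [0.0095, -0.0121, 0.0811]), ((np.uint8(165), np.uint8(163), np.uint8(168)), [0.0067, -0.0108, 0.0846]), ((np.uint8(172), np.uint8(167), np.uint8(169)), [0.0048, -0.0113, 0.0847]), ((np.uint8(181), np.uint8(175), np.uint8(181)), [0.0025, -0.011, 0.0863]), ((np.uint8(179), np.uint8(174), np.uint8(178)), [0.0005, -0.0114, 0.0866]), ((np.uint8(179), np.uint8(174), np.uint8(178)), [-0.0008, -0.0131, 0.0845])]
312 [((np.uint8(77), np.uint8(93), np.uint8(102)), [0.0192, -0.0317, 0.0412]), ((np.uint8(105), np.uint8(123), np.uint8(133)), [0.0167, -0.0311, 0.0433]), ((np.uint8(143), np.uint8(145), np.uint8(151)), [0.0045, -0.0102, 0.0828]), ((np.uint8(180), np.uint8(178), np.uint8(184)), [0.0027, -0.0109, 0.0825]), ((np.uint8(173), np.uint8(170), np.uint8(173)), [-0.0003, -0.0091, 0.0869]), ((np.uint8(168), np.uint8(166), np.uint8(170)), [-0.0018, -0.0106, 0.0851])]
313 [((np.uint8(86), np.uint8(100), np.uint8(107)), [-0.2169, 0.4551, 0.9354]), ((np.uint8(87), np.uint8(109), np.uint8(121)), [0.0172, -0.0317, 0.0383]), ((np.uint8(100), np.uint8(123), np.uint8(138)), [0.0148, -0.0314, 0.0398]), ((np.uint8(106), np.uint8(125), np.uint8(136)), [0.0127, -0.0317, 0.0404]), ((np.uint8(105), np.uint8(119), np.uint8(127)), [0.0078, -0.026, 0.052]), ((np.uint8(113), np.uint8(125), np.uint8(133)), [0.0089, -0.0331, 0.0401])]
314 [((np.uint8(80), np.uint8(78), np.uint8(75)), [0.0159, -0.0238, 0.0477]), ((np.uint8(81), np.uint8(80), np.uint8(76)), [0.0143, -0.0251, 0.0462]), ((np.uint8(78), np.uint8(81), np.uint8(79)), [0.0132, -0.0274, 0.0432]), ((np.uint8(79), np.uint8(85), np.uint8(88)), [0.0117, -0.0289, 0.0414]), ((np.uint8(77), np.uint8(85), np.uint8(87)), [0.0097, -0.0294, 0.0415]), ((np.uint8(74), np.uint8(79), np.uint8(81)), [0.0093, -0.0335, 0.0351])]
```

View pics/s33.png

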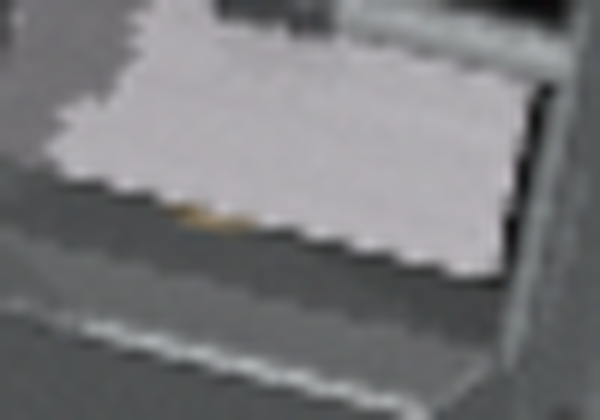

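```bash
python3 - <<'E'
from h import *
f=load('scene'); f2=eyes.grab_frame('scene'); 
print(np.abs(f2['frame'][300:325,265:315].astype(int)-f['frame'][300:325,265:315]).mean(), telemetry.get_state()['wrist_force'])
P=cloud(f2)
for nm,c in (('tee',(.612,.298)),('bolt',(.468,.275)),('turq',(.63,.225)),('green',(.40,.285))):
    q=P[(abs(P[:,0]-c[0])<.04)&(abs(P[:,1]-c[1])<.04)&(P[:,2]>.01)]; print(nm,q.min(0).round(3),q.max(0).round(3))
print(r.job_done())
E
```

```text
1.2784 [-0.74683876  0.46361396  0.08285185]
tee [0.591 0.277 0.01 ] [0.644 0.314 0.037]
bolt [0.466 0.27  0.011] [0.475 0.28  0.065]
turq [0.628 0.206 0.011] [0.65  0.229 0.063]
green [0.386 0.283 0.011] [0.408 0.305 0.062]
the job is handed in; nothing more can be done
None
```

I lifted the lock pin out and laid it on the bench near (0.20–0.29, 0.27). I then stood the brass coupler on the ramp, tilted it down, let it lie against the flap, and pushed it through with the closed fingers. The job was handed in at about 28.6 s.

**What the last checks showed:**
- **Flap:** it is back in the shut position. The depth points lie about 1–2 mm from the shut plane in both cameras, and it looks the same as at the start.
- **Coupler:** it is gone from the ramp. I can see only a sliver of brass through the 12 mm gap under the flap, about 48 mm past the gate and at rest. I could not see its full pose inside the bin. It may be leaning with its rear end on the foot of the ramp.
- **Other objects:** I re-measured the tee, bolt and both green/turquoise look-alikes, and they are within about 2 mm of where they were. I only looked at the knob, washers and valve in the final pictures, where they appear unmoved.
- **Arm:** it is clear of everything with the gripper open and empty.

**What went less smoothly:**
- One push reached about 31 N at the wrist, probably the finger links resting on the hinge rod or a cheek. I backed off and shifted sideways, and the coupler then slid in on its own.
- The tool ended about 3.5° off vertical. The tilt built up gradually over the moves.

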